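# Shut the card terminal's paper cover, then hold the terminal out to the customer

### The arm

A 6-joint arm with a two-finger parallel gripper is mounted at the origin on the work surface. World frame = base frame: x ahead of the robot, y to its left, z up, the work surface at z = 0. Lengths are in m, angles in degrees, forces in N, time in s.
With the tool pointing down it reaches from about 0.25 to 0.8 m from the base axis. Payload 8.5 kg.
Tool frame: the origin (TCP) lies at the very end of the fingers, on their centre line; the grasp point (between the pads) lies 19 mm behind it; z points along the fingers, y is the direction in which the jaws open and shut (so a half turn about z gives the same grasp; the last joint's range is limited). The gripper opens to 85 mm and grips with 20 to 120 N. Pads are 22 mm wide; open, the fingers measure 114 mm over their backs; the gripper's body (76 mm by 85 mm) begins 54 mm behind the grasp point. The pads swing forward as they close: fully open they stand 13 mm farther back than shut.
Start: joints at [69.328, 13.648, -0.773, 75.585, 0, 90], TCP at [0.185, 0.491, 0.208] pointing down, gripper open.
Joint ranges: [-152.45, 152.45], [-59.26, 108.67], [-65.41, 83.53], [-104.44, 129.93], [-82.83, 76.93], [-180, 180]. Speed limits (degrees/s): [127.2, 127.2, 159.86, 180, 180, 180].

### API

Orientations are given as a 3x3 rotation matrix whose columns are the frame's x, y, z axes.
In Python, from station import bot, cams, finder gives the robot as it stands.
- The arm moves only by the shell command python3 -m inch 'ROWS' [FORCE]. ROWS is JSON, one flat list of numbers, 5 for each row, row after row: the opening, from 0 (shut) to 1 (fully open), then the shift along the tool's x, y, z in mm, then the turn about the tool's z in degrees. In form: [gripper, x, y, z, turn, gripper, x, y, z, turn, ...]. A call has 1 to 10 rows; each row is the pose to reach, as a shift and turn from the pose commanded when the call began, along the tool's axes at that moment; what a row does not reach only later rows make up. A row lasts 1/12 s, in which the tool goes at most 41.7 mm and 7.16 degrees, less where a joint would pass 70% of its speed; a pose out of reach is approached as far as the arm can. A call with a gripper value outside its range is refused whole. The fingers move at their own pace and stop on an object; FORCE is the grip in N (left out, the last holds). Time passes only in rows, so rows that repeat a pose let the fingers close. It gives the time, the measured TCP pose, the force and the opening at its end, in the units of the state.
- bot.get_obs(): the state, without advancing time (a new reading comes with each control period).
- cams.grab_frame(name): name is "scene" or "top" or "wrist"; returns the picture (480x640x3 uint8, red, green, blue); there is no depth.
- cams.camera_info(name): a dict with "camera_matrix" (3x3 intrinsics, pixels), "R" (3x3) and "t" (3): a world point X has camera coordinates R X + t. Camera axes: x right, y down, z forward; pixel columns grow to the right and rows downward; lengths in m; the calibration is good to about 2 mm. The wrist camera is an equidistant fisheye: a pixel r from the principal point sees the ray r / f radians off the axis. A picture is of the moment at which its call begins: read the wrist's pose just before it. camera_info takes no time and is no camera call; for the wrist camera it gives the pose at the moment of the call.
- bot.finish_job(): hands the job in, once; it reports no verdict.
Trained networks look in the newest picture that a camera, given by its name, has taken for a name from the list of things; names that differ only in an ending like _2 or _b are one class to them, and where a whole thing is asked for, a point or a joint stands for the part that bears it (a point fixed in the world has none). Each returns a list of dicts, best first, with "p" (0 to 1); they miss things now and then, are a little off and sometimes report something else, mostly with a low value. They report only what shows in the picture. A call takes as long as a camera call. They do not tell look-alikes from the thing itself.
- finder.find_in(camera, label): "box" ([centre column, centre row, width, height] in pixels, round what is visible of it).
- finder.silhouettes(camera, label): "region" (480x640 bool, what is visible of it) and "box" ([centre column, centre row, width, height] in pixels, round what is visible of it).
- finder.tip_of(camera, label): "at" ([row, column] in pixels: a listed point, or the origin of a listed thing).
The state is a dict: "t": time; "q": joint angles; "joint_vel": joint speeds; "joint_efforts": joint torques, N m; "eef_pos": TCP position; "ee_rot": TCP orientation; "force": force on the tool from outside, world axes, zero at the start; "moment": the same for the moment, N m; "finger_gap": opening from 0.0 (shut) to 1.0 (fully open).
Only numpy, scipy, OpenCV 4.12 (cv2) and the standard library are available. Lean on these libraries where they do the work, as an engineer would, in place of code of your own. Each camera call takes 0.05 s, during which the arm holds its last target.

### The job

The paper roll of the card terminal has just been changed: with the terminal still in its charging dock, press its open paper cover down until it clicks and stays shut by itself. Then draw the terminal up out of the dock and present it to the customer on the far side of the counter: hold it over the middle of the money tray, about 20 cm above the counter, turned right round so that its keypad end is towards the customer and its printer end is the higher one, leaning back about 40 degrees from flat with the screen facing them. Finish while still holding it there, and leave the other goods and things on the counter where they are.

Things in the scene. Friction and masses are not known exactly. Their poses are not given: they have to be found in the camera images.
- terminal_mid (a point): Card terminal (loose, 0.4 kg, 175 mm long), in the dock. The point: centre of its waist (gripped here, fingers on its two long sides), half-way along, across and up. Axes: x to the head (printer) end, y across, z out of the screen. Waist x -40 to +28 mm, 58 wide, 28 thick, screen on top; foot with keypad x -40 to -87, 64 wide, 26 thick; head x +26 to +87, 70 wide, top at z +37 (cover shut).
- paper_cover (a joint): Angle (rad) of the cover over the terminal's printer head, about an axle across the head end: 0 shut, starts 0.55 to 0.95 open, at most 1.3. A light spring lifts it again unless it is pressed fully down, where a tooth under its free edge snaps under a spring latch (4 to 6 N at the free edge, up to 12 N half-way along) and stays shut.
- cover_edge (a point): Middle of the cover's free edge, on its outer face. The cover is a plate 62 mm long from the axle, 68 mm wide, 5 mm thick; this point is 60 mm from the axle. Shut, it lies at x +24 mm, z +37 mm in the axes of terminal_mid.
- cover_hinge (a point): Middle of the paper cover's axle, at x +84 mm, z +32 mm in the axes of terminal_mid. It turns with the cover.
- dock: Charging dock, fixed. Base 185 x 100 mm, saddle reclined 18 degrees, head end high. Origin: centre of the underside; x to the head end, z up. The terminal's underside is 45 mm up at its middle, on a saddle 42 mm wide under the waist. Cheeks 14 mm high beside foot and head (2.5 mm play), a lip at the foot, none at the head: the terminal comes out straight up or square to the saddle.
- money_tray: Black money tray, fixed to the counter, 140 by 200 mm, 18 mm high. Origin at the centre of its underside; x points across the counter to the customer, y along the counter to the left, z up.
- keypad_end (a point): Middle of the terminal's foot (keypad) end face, at x -87 mm, z 0 in the axes of terminal_mid.
- printer_end (a point): Middle of the terminal's head (printer) end face, at x +87 mm, z 0 in the axes of terminal_mid.
- paper_roll: A spare roll of white till paper standing on end, 52 mm across, 57 mm tall; origin at the centre of its underside. To be left alone.
- pen_pot: A black plastic pot, 72 mm across and 90 mm tall, with three pens standing out of it up to 145 mm; origin at the centre of its underside. To be left alone.
- sauce_jar: A red-capped sauce jar, 68 mm across, 105 mm tall; origin at the centre of its underside. To be left alone.
- fish_can: A food can, 68 mm across, 85 mm tall; origin at the centre of its underside. To be left alone.
- calculator: A desk calculator lying flat, 90 by 140 mm, 18 mm tall; origin at the centre of its underside. To be left alone.
- tea_carton: A tea carton, 70 by 90 mm, 120 mm tall; origin at the centre of its underside. To be left alone.
- soy_bottle: A brown sauce bottle, 62 mm across, 175 mm tall; origin at the centre of its underside. To be left alone.
Things that resemble listed ones, but are neither listed nor needed, are in the scene too. Leave any brown look-alike of the money_tray alone.

How it is judged:
By the outcome, as a careful person would: the job done as asked, in the order asked, and still so for the second after the job is handed in, while the arm keeps its last pose, push and grip.
It also fails if it takes over 51 s, if anything falls off the work surface, if the arm or the gripper's body presses on something with over 40 N, if the wrist force passes 120 N, or if a joint passes its speed limit or range.

## Working session

There is one attempt and no reset: what is moved stays moved. The work goes in short steps, Python scripts to look and compute and a shell command to move; the robot and the scene stay as the last step left them, time stands still between calls to the robot, and variables do not carry over. Pictures are saved under pics/ and viewed, and the job is handed in when it is done.

```bash
ls; mkdir -p pics; python3 - <<'E'
from station import bot,cams,finder
import cv2,numpy as np
o=bot.get_obs();print({k:np.round(v,3).tolist() for k,v in o.items()})
for n in ["scene","top","wrist"]:
    im=cams.grab_frame(n);cv2.imwrite(f"pics/{n}0.png",im[:,:,::-1])
    c=cams.camera_info(n);print(n,{k:np.round(v,3).tolist() if not isinstance(v,str) else v for k,v in c.items()})
E
```

```text
pics
{'t': 0.0, 'q': [69.328, 13.68, -0.817, 75.584, 0.002, 90.001], 'joint_vel': [-0.068, -0.068, 0.022, -0.005, -0.01, -0.083], 'joint_efforts': [-0.0, -53.878, 34.644, 0.018, -0.0, 0.0], 'eef_pos': [0.185, 0.491, 0.208], 'ee_rot': [[-0.936, 0.353, -0.001], [0.353, 0.936, -0.001], [0.0, -0.001, -1.0]], 'force': [0.119, -0.196, -0.813], 'moment': [-0.049, 0.03, -0.036], 'finger_gap': 0.999}
scene {'camera_matrix': [[549.408, 0.0, 314.027], [0.0, 549.408, 236.619], [0.0, 0.0, 1.0]], 'R': [[0.435, 0.9, -0.015], [0.711, -0.354, -0.607], [-0.552, 0.254, -0.794]], 't': [-0.21, -0.296, 1.712]}
top {'camera_matrix': [[510.666, 0.0, 314.929], [0.0, 510.666, 241.662], [0.0, 0.0, 1.0]], 'R': [[0.024, -1.0, 0.0], [-0.998, -0.024, -0.055], [0.055, 0.001, -0.998]], 't': [0.003, 0.52, 1.395]}
wrist {'camera_matrix': [[371.648, 0.0, 317.956], [0.0, 371.648, 238.169], [0.0, 0.0, 1.0]], 'R': [[0.353, 0.936, -0.001], [0.891, -0.336, 0.305], [0.285, -0.109, -0.952]], 't': [-0.525, -0.04, 0.379]}
```

View pics/scene0.png

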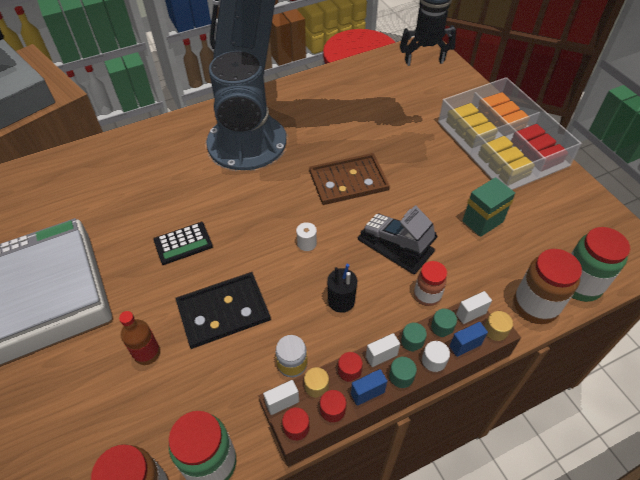

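View pics/top0.png

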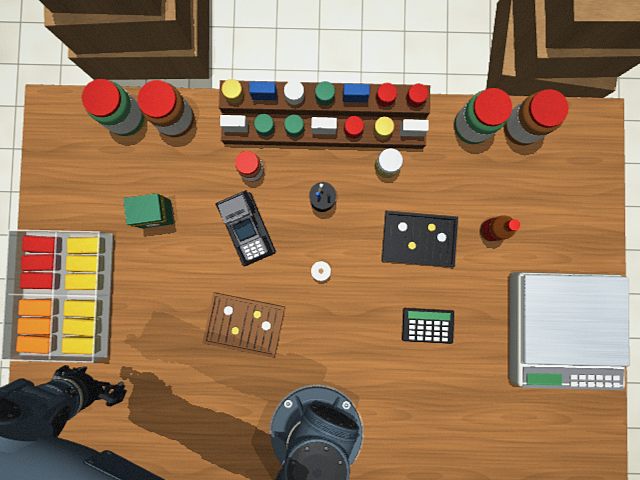

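View pics/wrist0.png

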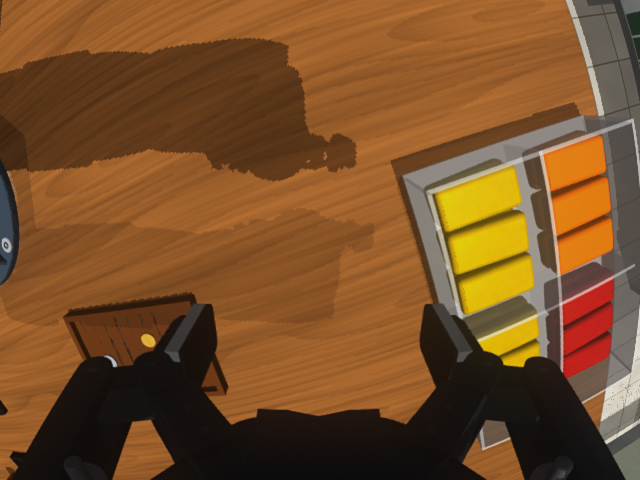

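```bash
python3 - <<'E'
from station import bot,cams,finder
for c in ["top","scene"]:
  for l in ["terminal_mid","cover_edge","cover_hinge","keypad_end","printer_end","dock","money_tray","pen_pot","sauce_jar","fish_can","soy_bottle","tea_carton","paper_roll","calculator"]:
    r=finder.tip_of(c,l); print(c,l,[( [round(float(x)) for x in d['at']],round(float(d['p']),2)) for d in r[:3]])
print(bot.get_obs()['t'])
E
```

```text
top terminal_mid [([227, 246], 0.94)]
top cover_edge [([218, 234], 0.65)]
top cover_hinge [([202, 230], 0.71)]
top keypad_end [([258, 256], 0.57), ([243, 418], 0.44), ([197, 326], 0.21)]
top printer_end [([199, 229], 0.59)]
top dock [([228, 246], 0.98)]
top money_tray [([242, 420], 0.85), ([325, 245], 0.76), ([227, 246], 0.56)]
top pen_pot [([200, 326], 0.76), ([227, 246], 0.47)]
top sauce_jar [([169, 252], 0.65)]
top fish_can [([164, 386], 0.75)]
top soy_bottle [([232, 490], 0.63)]
top tea_carton [([214, 155], 0.65)]
top paper_roll [([272, 323], 0.85)]
top calculator [([199, 325], 0.61), ([324, 427], 0.6)]
scene terminal_mid [([222, 371], 0.75), ([230, 400], 0.57)]
scene cover_edge [([211, 407], 0.59)]
scene cover_hinge [([231, 422], 0.57), ([298, 343], 0.54)]
scene keypad_end [([221, 367], 0.78)]
scene printer_end [([245, 427], 0.76), ([300, 344], 0.58)]
scene dock [([243, 400], 0.92)]
scene money_tray [([183, 348], 0.81)]
scene pen_pot [([298, 343], 0.56)]
scene sauce_jar [([310, 221], 0.73), ([292, 425], 0.69)]
scene fish_can [([362, 290], 0.67)]
scene soy_bottle [([354, 148], 0.62)]
scene tea_carton [([229, 399], 0.18)]
scene paper_roll [([246, 310], 0.89)]
scene calculator [([241, 185], 0.73)]
1.55
```

Scene: the terminal in its dock is at top-image pixel (246,227), with the black tray at (420,240) and the brown look-alike at (245,325). Next I'll fit the dock pose and the cover angle.

```bash
cat > h.py <<'E'
import numpy as np, json
from scipy.spatial.transform import Rotation as Ro
def Rz(a): return Ro.from_euler('z',a).as_matrix()
S=np.deg2rad(18)
# terminal axes in dock axes: x=(c,0,s), z=(-s,0,c)
RT=np.array([[np.cos(S),0,-np.sin(S)],[0,1,0],[np.sin(S),0,np.cos(S)]])
TM=np.array([0,0,.045])+RT@np.array([0,0,.014])
def pts(th):
    h=np.array([.084,0,.032])
    d=np.array([-np.cos(th),0,np.sin(th)]); n=np.array([np.sin(th),0,np.cos(th)])
    return dict(terminal_mid=np.zeros(3),keypad_end=np.array([-.087,0,0]),printer_end=np.array([.087,0,0]),cover_hinge=h,cover_edge=h+.06*d+.005*n)
def world(p,x,y,yaw): return Rz(yaw)@(TM+RT@p)+np.array([x,y,0])
def proj(ci,X):
    K=np.array(ci['camera_matrix']);c=np.array(ci['R'])@X+np.array(ci['t'])
    return np.array([K[0,0]*c[0]/c[2]+K[0,2],K[1,1]*c[1]/c[2]+K[1,2]])
def ground(ci,uv,z):
    K=np.array(ci['camera_matrix']);R=np.array(ci['R']);t=np.array(ci['t'])
    d=R.T@np.linalg.inv(K)@np.array([uv[0],uv[1],1]);o=-R.T@t
    return o+d*(z-o[2])/d[2]
E
python3 - <<'E'
from h import *
from station import bot,cams,finder
from scipy.optimize import least_squares
T=cams.camera_info('top');Sc=cams.camera_info('scene')
obs=[('top','terminal_mid',(246,227)),('top','cover_edge',(234,218)),('top','cover_hinge',(230,202)),('top','keypad_end',(256,258)),('top','printer_end',(229,199)),
('scene','cover_edge',(407,211)),('scene','terminal_mid',(400,230)),('scene','keypad_end',(367,221)),('scene','cover_hinge',(422,231)),('scene','printer_end',(427,245))]
C={'top':T,'scene':Sc}
def f(v):
    P=pts(v[3]);return np.concatenate([proj(C[c],world(P[l],*v[:3]))-np.array(u) for c,l,u in obs])
print(ground(T,(246,228),0.05),ground(Sc,(400,243),0.05))
r=least_squares(f,[.55,.15,.3,.75],loss='soft_l1');print(r.x,np.degrees(r.x[2:]));print(np.round(r.fun.reshape(-1,2),1))
for l,u in [('tray',(420,240)),('pot',(326,200)),('jar',(252,169)),('can',(386,164)),('roll',(323,272)),('soy',(490,232)),('brown',(245,325)),('tea',(155,214))]: print(l,ground(T,u,0.0))
for n in('top','scene'):
  for d in finder.silhouettes(n,'money_tray') if cams.grab_frame(n) is not None else []:
    import cv2
    m=d['region'].astype(np.uint8);print(n,d['p'],d['box'],cv2.minAreaRect(cv2.findNonZero(m)))
E
python3 -m inch 2>&1 | tail -5
```

```text
[0.55022786 0.20135556 0.05      ] [0.58026894 0.19713014 0.05      ]
[0.55146041 0.20905542 0.42126603 0.84818513] [24.13676545 48.59742805]
[[-2.7  1.7]
 [ 1.1  0.1]
 [-0.1 -0.1]
 [ 0.3 -0.5]
 [ 1.  -0. ]
 [ 1.2  0.7]
 [-2.9  0.5]
 [ 3.5  0.3]
 [ 1.2 -0.4]
 [-1.2 -4.4]]
tray [ 0.53223851 -0.27767702  0.        ]
pot [ 0.63809424 -0.01319499  0.        ]
jar [0.72068285 0.19657614 0.        ]
can [ 0.74388448 -0.17944538  0.        ]
roll [ 0.43675267 -0.00944194  0.        ]
soy [ 0.55927035 -0.47262452  0.        ]
brown [0.28550924 0.20255389 0.        ]
tea [0.58728995 0.46370339 0.        ]
top 0.96 [417.1, 241.2, 72.0, 56.2] ((419.1929016113281, 238.29949951171875), (75.09439086914062, 51.44036865234375), 4.085616588592529)
top 0.69 [243.5, 326.5, 79.3, 65.2] ((242.89956665039062, 324.7467346191406), (73.51536560058594, 52.32588577270508), 10.84030532836914)
scene 0.89 [222.8, 309.2, 93.2, 75.2] ((222.71163940429688, 308.79595947265625), (54.04164505004883, 87.14009094238281), 70.82098388671875)
scene 0.69 [351.1, 179.8, 82.1, 54.5] ((349.5421447753906, 178.18258666992188), (41.52405548095703, 74.27859497070312), 77.00537872314453)
invalid input
```

```bash
python3 - <<'E'
import cv2
for n,(x,y,w,h) in dict(top=(195,150,120,130),scene=(330,180,130,110)).items():
    im=cv2.imread(f'pics/{n}0.png')[y:y+h,x:x+w];cv2.imwrite(f'pics/{n}0c.png',cv2.resize(im,None,fx=4.5,fy=4.5,interpolation=cv2.INTER_CUBIC))
E
python3 -m inch '[1,0,0,-417,0,1,0,0,-417,0,1,0,0,-417,0,1,0,0,-417,0,1,0,0,-417,0,1,0,0,-417,0,1,0,0,-417,0,1,0,0,-417,0,1,0,0,-417,0,1,0,0,-417,0]'; python3 -c "
from station import bot
import numpy as np
o=bot.get_obs();print(o['t'],np.round(o['q'],1),np.round(o['eef_pos'],3),np.round(o['ee_rot'],3).tolist())"
```

```text
t: 2.58
eef_pos: [0.1804, 0.4782, 0.5414]
ee_rot: [[-0.936, 0.353, 0.014], [0.353, 0.935, 0.038], [-0.0, 0.04, -0.999]]
force: [-0.1, -0.8, 0.2]
finger_gap: 0.997
2.5833 [ 69.3  22.1  64.1 129.8  -0.   90. ] [0.18  0.478 0.541] [[-0.936, 0.353, 0.014], [0.353, 0.935, 0.038], [-0.0, 0.04, -0.999]]
```

View pics/scene0c.png

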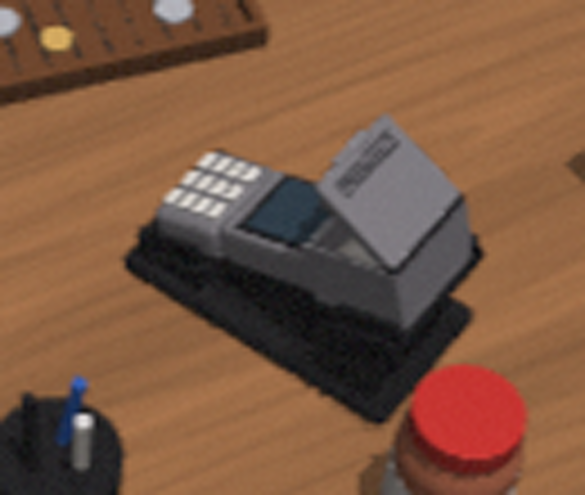

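View pics/top0c.png

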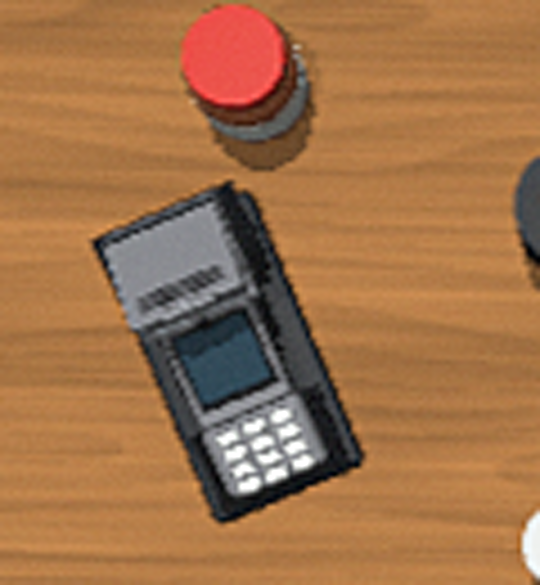

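```bash
python3 -m inch '[1,0,0,-80,0,1,0,0,-80,0,1,0,0,-80,0]'; python3 -m inch '[1,0,0,0,0,1,0,0,0,0]';python3 -m inch '[1,0,0,100,0,1,0,0,100,0,1,0,0,100,0]'; python3 -c "
from station import bot
import numpy as np
o=bot.get_obs();print(o['t'],np.round(o['q'],1))"
```

```text
t: 2.83
eef_pos: [0.1717, 0.455, 0.5625]
ee_rot: [[-0.936, 0.352, 0.025], [0.353, 0.933, 0.067], [-0.0, 0.072, -0.997]]
force: [-0.4, -0.6, 0.0]
finger_gap: 1.001
t: 3.0
eef_pos: [0.1723, 0.4567, 0.5606]
ee_rot: [[-0.936, 0.352, 0.024], [0.353, 0.933, 0.064], [0.0, 0.068, -0.998]]
force: [-0.2, 0.4, 0.1]
finger_gap: 0.999
t: 3.25
eef_pos: [0.1753, 0.4645, 0.4706]
ee_rot: [[-0.936, 0.352, 0.025], [0.353, 0.933, 0.066], [-0.0, 0.07, -0.998]]
force: [-0.3, 1.2, 1.2]
finger_gap: 0.999
3.25 [ 69.3  11.1  34.7 109.5  -0.   90. ]
```

```bash
python3 -m inch '[1,0,-40,25,0,1,0,-80,50,0,1,0,-120,80,0,1,0,-150,110,0,1,0,-180,140,0,1,0,-200,170,0]'; python3 -c "
from station import bot
import numpy as np
o=bot.get_obs();print(o['t'],np.round(o['q'],1))"
```

```text
t: 3.75
eef_pos: [0.1114, 0.2954, 0.301]
ee_rot: [[-0.936, 0.352, 0.024], [0.353, 0.933, 0.064], [-0.0, 0.068, -0.998]]
force: [0.7, 0.9, 0.8]
finger_gap: 1.0
3.75 [ 69.3 -11.4 -13.2  84.3  -0.   90. ]
```

```bash
python3 - <<'E'
import numpy as np
from scipy.optimize import least_squares
D=[(13.68,-.817,75.584,.185,.491,.208),(22.1,64.1,129.8,.1804,.4782,.5414),(11.1,34.7,109.5,.1753,.4645,.4706),(-11.4,-13.2,84.3,.1114,.2954,.301)]
def fk(v,q2,q3,q4):
    r0,L1,L2,a,z0,Lt=v;q2,q3,q4=np.radians([q2,q3,q4]);f=q2-q3;p=f+q4
    return np.array([r0+L1*np.sin(q2)+L2*np.cos(f)+a*np.sin(f)+Lt*np.cos(p), z0+L1*np.cos(q2)-L2*np.sin(f)+a*np.cos(f)-Lt*np.sin(p)])
prior=np.array([0,.4,.4,0,.3,.25])
f=lambda v:np.concatenate([(fk(v,*d[:3])-[np.hypot(d[3],d[4]),d[5]])*1000 for d in D]+[(v-prior)*2])
r=least_squares(f,prior);print(np.round(r.x,3),np.round(r.fun,1))
E
```

```text
[0.002 0.569 0.396 0.023 0.176 0.444] [-0.1 -0.2  0.1 -0.2 -0.2  0.2  0.1  0.1  0.   0.3 -0.   0.  -0.2  0.4]
```

```bash
cat > kin.py <<'E'
import numpy as np
V=[0.002,0.569,0.396,0.023,0.176,0.444]
def ik(r,z,p):
    r0,L1,L2,a,z0,Lt=V;p=np.radians(p)
    wr=r-r0-Lt*np.cos(p);wz=z-z0+Lt*np.sin(p)
    Le=np.hypot(L2,a);off=np.arctan2(a,L2);D=np.hypot(wr,wz)
    c=(D*D-L1**2-Le**2)/(2*L1*Le)
    if abs(c)>1:return None
    # forearm elev angle e = -(f)+off ; upper elev 90-q2 ; e - upper = -b (b>0 elbow up)
    b=np.arccos(c);g=np.arctan2(wz,wr);u=g+np.arctan2(Le*np.sin(b),L1+Le*np.cos(b));e=u-b
    q2=90-np.degrees(u);f=np.degrees(off-e);q3=q2-f
    return np.round([q2,q3,np.degrees(p)-f],1)
E
python3 - <<'E'
from kin import *
for p in (90,112):
  for z in (.1,.2,.4,.6,.7):
    print(p,z,[(r,ik(r,z,p)) for r in (.05,.2,.35,.6,.75,.85)])
E
```

```text
90 0.1 [(0.05, array([-36.5, -52.8,  73.7])), (0.2, array([-15.9, -46.1,  59.8])), (0.35, array([  0.6, -33.2,  56.2])), (0.6, array([24. , -1.8, 64.2])), (0.75, array([39. , 24.9, 75.9])), (0.85, array([52.6, 52.5, 89.9]))]
90 0.2 [(0.05, array([-37.7, -38.5,  89.3])), (0.2, array([-19.8, -32.9,  76.9])), (0.35, array([ -3.6, -21.5,  72.1])), (0.6, array([21.3,  8.9, 77.6])), (0.75, array([38.2, 37.9, 89.7])), (0.85, None)]
90 0.4 [(0.05, array([-32.1,  -7.5, 114.6])), (0.2, array([-18.2,  -2.8, 105.4])), (0.35, array([ -3.6,   7.7, 101.3])), (0.6, array([ 23.8,  42.3, 108.5])), (0.75, None), (0.85, None)]
90 0.6 [(0.05, array([-18.1,  34.1, 142.2])), (0.2, array([ -6. ,  40.3, 136.3])), (0.35, array([  9.8,  57.3, 137.5])), (0.6, None), (0.75, None), (0.85, None)]
90 0.7 [(0.05, None), (0.2, None), (0.35, None), (0.6, None), (0.75, None), (0.85, None)]
112 0.1 [(0.05, array([-11.6, -48.9,  74.7])), (0.2, array([  4.3, -34.8,  72.9])), (0.35, array([ 17.9, -16.6,  77.4])), (0.6, array([41.6, 25.2, 95.6])), (0.75, None), (0.85, None)]
112 0.2 [(0.05, array([-17.1, -36.2,  92.9])), (0.2, array([ -0.9, -23.9,  89. ])), (0.35, array([13.8, -6.7, 91.5])), (0.6, array([ 40.3,  37.1, 108.9])), (0.75, None), (0.85, None)]
112 0.4 [(0.05, array([-17.5,  -7.3, 122.2])), (0.2, array([ -2.7,   3.8, 118.4])), (0.35, array([ 12.8,  21.2, 120.4])), (0.6, None), (0.75, None), (0.85, None)]
112 0.6 [(0.05, array([ -7.6,  32.3, 151.9])), (0.2, array([  7.6,  47.5, 151.9])), (0.35, None), (0.6, None), (0.75, None), (0.85, None)]
112 0.7 [(0.05, array([  7.7,  73.9, 178.3])), (0.2, None), (0.35, None), (0.6, None), (0.75, None), (0.85, None)]
```

```bash
cat >> kin.py <<'E'
def arc(az1,r1,z1,yaw=None,step=40.,maxn=10,turncap=7.1,pos=None):
    """rows along an arc about the base; yaw = total tool turn (deg, about tool z) spread"""
    from station import bot
    o=bot.get_obs();p=np.array(o['eef_pos']);R=np.array(o['ee_rot'])
    a0=np.degrees(np.arctan2(p[1],p[0]));r0=np.hypot(p[0],p[1]);z0=p[2]
    S=np.linspace(0,1,400);A=np.radians(a0+(az1-a0)*S);rr=r0+(r1-r0)*S;zz=z0+(z1-z0)*S
    P=np.c_[rr*np.cos(A),rr*np.sin(A),zz];L=np.r_[0,np.cumsum(np.linalg.norm(np.diff(P,axis=0),axis=1))]*1000
    n=max(int(np.ceil(L[-1]/step)),int(np.ceil(abs(az1-a0)/7.0)),int(np.ceil(abs(yaw or 0)/turncap)))
    rows=[]
    for k in range(1,min(n,maxn)+1):
        i=int(np.argmin(abs(S-k/n)));d=R.T@(P[i]-p)*1000
        rows.append([int(round(x)) for x in d]+[int(round((yaw or 0)*k/n))])
    print('n',n,'t',round(o['t'],2),'r,az,z',round(r0,3),round(a0,1),round(z0,3));print(rows);return rows
def st():
    from station import bot
    o=bot.get_obs();R=np.array(o['ee_rot']);p=np.array(o['eef_pos'])
    print('t',round(o['t'],2),'pos',np.round(p,4),'az',round(np.degrees(np.arctan2(p[1],p[0])),1),'r',round(np.hypot(p[0],p[1]),3),'yawx',round(np.degrees(np.arctan2(R[1,0],R[0,0])),1),'tilt',np.round(np.degrees(R[:2,2]),2),'q',np.round(o['q'],1),'F',np.round(o['force'],1),'gap',round(o['finger_gap'],3));return o
E
python3 -c "
from kin import *
st();arc(-111,.36,.48,-45)"
```

```text
t 3.75 pos [0.1114 0.2954 0.301 ] az 69.3 r 0.316 yawx 159.3 tilt [1.38 3.66] q [ 69.3 -11.4 -13.2  84.3  -0.   90. ] F [0.7 0.9 0.8] gap 1.0
n 27 t 3.75 r,az,z 0.316 69.3 0.301
[[-37, 0, -7, -2], [-75, -5, -14, -3], [-109, -13, -21, -5], [-145, -26, -28, -7], [-179, -43, -36, -8], [-210, -64, -44, -10], [-237, -87, -52, -12], [-264, -115, -61, -13], [-286, -147, -70, -15], [-305, -180, -79, -17]]
```

```bash
python3 -m inch '[0,-37,0,-7,-2,0,-75,-5,-14,-3,0,-109,-13,-21,-5,0,-145,-26,-28,-7,0,-179,-43,-36,-8,0,-210,-64,-44,-10,0,-237,-87,-52,-12,0,-264,-115,-61,-13,0,-286,-147,-70,-15,0,-305,-180,-79,-17]'; python3 -c "
from kin import *
st();arc(-111,.36,.49,-28)"
```

```text
t: 4.58
eef_pos: [0.3324, 0.0149, 0.3686]
ee_rot: [[-0.998, 0.062, 0.022], [0.063, 0.996, 0.066], [-0.018, 0.067, -0.998]]
force: [1.5, 1.0, -0.1]
finger_gap: 0.002
t 4.58 pos [0.3324 0.0149 0.3686] az 2.6 r 0.333 yawx 176.4 tilt [1.25 3.77] q [-1.2 -6.8  0.2 95.8  3.8  2.4] F [ 1.5  1.  -0.1] gap 0.002
n 18 t 4.58 r,az,z 0.333 2.6 0.369
[[-4, -36, -9, -2], [-3, -72, -18, -3], [1, -108, -27, -5], [10, -145, -37, -6], [23, -179, -46, -8], [39, -212, -56, -9], [59, -243, -65, -11], [83, -272, -74, -12], [110, -299, -83, -14], [140, -322, -92, -16]]
```

```bash
python3 -m inch '[0,-4,-36,-9,-2,0,-3,-72,-18,-3,0,1,-108,-27,-5,0,10,-145,-37,-6,0,23,-179,-46,-8,0,39,-212,-56,-9,0,59,-243,-65,-11,0,83,-272,-74,-12,0,110,-299,-83,-14,0,140,-322,-92,-16]'; python3 -c "
from kin import *
st();arc(-111,.37,.53,-13)"
```

```text
t: 5.42
eef_pos: [0.1686, -0.302, 0.4357]
ee_rot: [[-0.976, -0.216, 0.023], [-0.214, 0.974, 0.069], [-0.037, 0.062, -0.997]]
force: [0.5, -0.2, -0.1]
finger_gap: -0.002
t 5.42 pos [ 0.1686 -0.302   0.4357] az -60.8 r 0.346 yawx -167.7 tilt [1.33 3.95] q [-63.6  -0.3  16.1 109.3   2.9 -76.1] F [ 0.5 -0.2 -0.1] gap -0.002
n 9 t 5.42 r,az,z 0.346 -60.8 0.436
[[31, -10, -12, -1], [65, -17, -25, -3], [98, -21, -37, -4], [132, -21, -48, -6], [167, -18, -60, -7], [201, -11, -71, -9], [235, -1, -82, -10], [268, 12, -93, -12], [300, 29, -104, -13]]
```

```bash
python3 -m inch '[0,31,-10,-12,-1,0,65,-17,-25,-3,0,98,-21,-37,-4,0,132,-21,-48,-6,0,167,-18,-60,-7,0,201,-11,-71,-9,0,235,-1,-82,-10,0,268,12,-93,-12,0,300,29,-104,-13,0,300,29,-104,-13]'; python3 -m inch '[0,0,0,-40,0]';  python3 -c "
from kin import *
st()"; python3 -m inch '[0,0,0,-40,0]';  python3 -c "
from kin import *
st()"
```

```text
t: 6.25
eef_pos: [-0.1367, -0.3421, 0.5306]
ee_rot: [[-0.905, -0.424, 0.024], [-0.422, 0.904, 0.068], [-0.051, 0.052, -0.997]]
force: [0.6, 0.4, -1.0]
finger_gap: -0.0
t: 6.33
eef_pos: [-0.134, -0.3433, 0.5468]
ee_rot: [[-0.906, -0.424, 0.022], [-0.422, 0.905, 0.057], [-0.044, 0.042, -0.998]]
force: [0.2, -0.6, -0.4]
finger_gap: -0.0
t 6.33 pos [-0.134  -0.3433  0.5468] az -111.3 r 0.369 yawx -155.0 tilt [1.23 3.25] q [-111.3    9.3   45.6  129.8   -0.  -136.3] F [ 0.2 -0.6 -0.4] gap -0.0
t: 6.42
eef_pos: [-0.1328, -0.3438, 0.5576]
ee_rot: [[-0.905, -0.426, 0.009], [-0.425, 0.905, 0.025], [-0.019, 0.019, -1.0]]
force: [-0.7, -1.3, 0.3]
finger_gap: -0.002
t 6.42 pos [-0.1328 -0.3438  0.5576] az -111.1 r 0.369 yawx -154.8 tilt [0.53 1.42] q [-111.1    8.6   46.9  129.8   -0.  -136.3] F [-0.7 -1.3  0.3] gap -0.002
```

```bash
python3 -m inch '[0,0,0,0,0]';  python3 -c "
from kin import *
st()"; python3 -m inch '[0,0,0,-25,0]'; python3 -m inch '[0,0,0,0,0]'; python3 -c "
from kin import *
st()"
```

```text
t: 6.5
eef_pos: [-0.131, -0.3414, 0.5597]
ee_rot: [[-0.904, -0.428, 0.008], [-0.427, 0.904, 0.021], [-0.016, 0.016, -1.0]]
force: [-0.2, 0.3, 0.6]
finger_gap: -0.001
t 6.5 pos [-0.131  -0.3414  0.5597] az -111.0 r 0.366 yawx -154.7 tilt [0.45 1.23] q [-111.     8.3   46.9  129.9   -0.  -136.3] F [-0.2  0.3  0.6] gap -0.001
t: 6.58
eef_pos: [-0.1304, -0.3407, 0.5631]
ee_rot: [[-0.904, -0.429, 0.004], [-0.428, 0.903, 0.011], [-0.008, 0.008, -1.0]]
force: [-0.6, -1.2, -0.4]
finger_gap: -0.003
t: 6.67
eef_pos: [-0.1299, -0.3397, 0.5646]
ee_rot: [[-0.903, -0.429, 0.002], [-0.429, 0.903, 0.007], [-0.005, 0.006, -1.0]]
force: [0.0, 0.0, -0.9]
finger_gap: -0.001
t 6.67 pos [-0.1299 -0.3397  0.5646] az -110.9 r 0.364 yawx -154.6 tilt [0.14 0.43] q [-110.9    7.8   47.2  129.9   -0.  -136.3] F [ 0.   0.  -0.9] gap -0.001
```

```bash
python3 -c "
from kin import *
arc(-30,.34,.42,0)"
```

```text
n 13 t 6.67 r,az,z 0.364 -110.9 0.565
[[-30, -26, 11, 0], [-62, -48, 22, 0], [-97, -66, 33, 0], [-133, -81, 45, 0], [-169, -91, 56, 0], [-207, -98, 67, 0], [-246, -100, 79, 0], [-284, -98, 90, 0], [-321, -92, 101, 0], [-357, -82, 113, 0]]
```

```bash
python3 -m inch '[0,-30,-26,11,0,0,-62,-48,22,0,0,-97,-66,33,0,0,-133,-81,45,0,0,-169,-91,56,0,0,-207,-98,67,0,0,-246,-100,79,0,0,-284,-98,90,0,0,-321,-92,101,0,0,-357,-82,113,0]'; python3 -c "
from kin import *
st();arc(21,.45,.34,0)"
```

```text
t: 7.5
eef_pos: [0.2288, -0.2591, 0.4513]
ee_rot: [[-0.903, -0.429, 0.002], [-0.429, 0.903, 0.01], [-0.006, 0.008, -1.0]]
force: [1.1, -1.5, 0.1]
finger_gap: -0.0
t 7.5 pos [ 0.2288 -0.2591  0.4513] az -48.6 r 0.346 yawx -154.6 tilt [0.11 0.55] q [-49.   -1.8  17.2 109.4   0.4 -74.4] F [ 1.1 -1.5  0.1] gap -0.0
n 13 t 7.5 r,az,z 0.346 -48.6 0.451
[[-34, 3, 9, 0], [-67, 9, 17, 0], [-101, 19, 26, 0], [-134, 32, 35, 0], [-166, 48, 44, 0], [-197, 69, 53, 0], [-227, 93, 62, 0], [-255, 120, 71, 0], [-280, 149, 80, 0], [-303, 183, 89, 0]]
```

```bash
python3 -m inch '[0,-34,3,9,0,0,-67,9,17,0,0,-101,19,26,0,0,-134,32,35,0,0,-166,48,44,0,0,-197,69,53,0,0,-227,93,62,0,0,-255,120,71,0,0,-280,149,80,0,0,-303,183,89,0]'; python3 -c "
from kin import *
st();arc(21,.46,.34,0)"
```

```text
t: 8.33
eef_pos: [0.4228, 0.0368, 0.3655]
ee_rot: [[-0.903, -0.429, 0.001], [-0.429, 0.903, 0.008], [-0.005, 0.007, -1.0]]
force: [1.0, 0.0, 0.5]
finger_gap: 0.002
t 8.33 pos [0.4228 0.0368 0.3655] az 5.0 r 0.424 yawx -154.6 tilt [0.08 0.47] q [  4.6   3.2   9.4  96.1   0.5 -20.8] F [1.  0.  0.5] gap 0.002
n 4 t 8.33 r,az,z 0.424 5.0 0.366
[[-18, 26, 7, 0], [-34, 53, 13, 0], [-48, 82, 20, 0], [-61, 113, 27, 0]]
```

```bash
python3 -m inch '[0,-18,26,7,0,0,-34,53,13,0,0,-48,82,20,0,0,-61,113,27,0,0,-61,113,27,0]'; cat >> h.py <<'E'
def fproj(ci,X):
    K=np.array(ci['camera_matrix']);c=np.array(ci['R'])@X+np.array(ci['t'])
    rr=np.hypot(c[0],c[1]);a=np.arctan2(rr,c[2]);return np.array([K[0,0]*a*c[0]/rr+K[0,2],K[1,1]*a*c[1]/rr+K[1,2]])
E
python3 - <<'E'
from h import *
from kin import st
from station import bot,cams,finder
import cv2
st()
ci=cams.camera_info('wrist');im=cams.grab_frame('wrist')[:,:,::-1].copy();cv2.imwrite('pics/w1.png',im)
json.dump({k:np.array(v).tolist() for k,v in ci.items() if k in('camera_matrix','R','t')},open('w1.json','w'))
for l in ['terminal_mid','cover_edge','cover_hinge','keypad_end','printer_end','dock']:
    print(l,[([round(float(x)) for x in d['at']],round(d['p'],2)) for d in finder.tip_of('wrist',l)[:2]], )
P=pts(.848)
for l,p in P.items():
    u=fproj(ci,world(p,.5515,.209,.421));print(l,np.round(u[::-1]));cv2.circle(im,tuple(int(x) for x in u),3,(0,255,0),-1)
cv2.imwrite('pics/w1o.png',im)
E
```

```text
t: 8.75
eef_pos: [0.4282, 0.1676, 0.3387]
ee_rot: [[-0.902, -0.433, -0.001], [-0.433, 0.901, 0.009], [-0.003, 0.008, -1.0]]
force: [0.6, -1.1, -1.1]
finger_gap: 0.001
t 8.75 pos [0.4282 0.1676 0.3387] az 21.4 r 0.46 yawx -154.4 tilt [-0.04  0.5 ] q [21.   6.4  9.1 92.5  0.5 -4.6] F [ 0.6 -1.1 -1.1] gap 0.001
terminal_mid [([283, 305], 0.59)]
cover_edge [([135, 44], 0.59)]
cover_hinge []
keypad_end [([214, 305], 0.98)]
printer_end []
dock []
terminal_mid [281. 304.]
keypad_end [214. 306.]
printer_end [344. 303.]
cover_hinge [349. 303.]
cover_edge [331. 302.]
```

View pics/w1o.png

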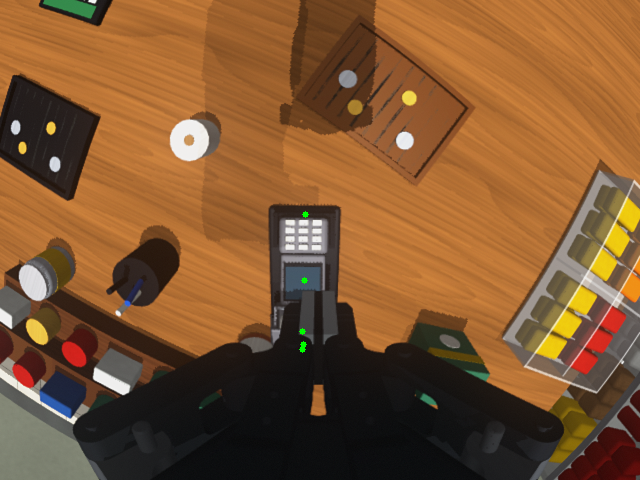

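```bash
python3 - <<'E'
from h import *
from kin import st
o=st();R=np.array(o['ee_rot']);p=np.array(o['eef_pos'])
x,y,w=.5515,.209,.421
mid=world(np.zeros(3),x,y,w);print('mid',mid)
t=mid+Rz(w)@np.array([.016,0,0])
for z in (.20,.15,.115,.105):
    t[2]=z;print(z,np.round(R.T@(t-p)*1000,1))
for th in (.848,.5,.2,0): 
    e=RT@pts(th)['cover_edge']+TM;print(th,e)
E
```

```text
t 9.1 pos [0.4299 0.162  0.3412] az 20.6 r 0.459 yawx -154.7 tilt [0.19 0.49] q [20.4  6.2  9.3 92.7  0.4 -4.9] F [ 0.3 -0.  -0.3] gap 0.004
mid [0.54755153 0.20723198 0.05831479]
0.2 [-140.8  -10.5  142.1]
0.15 [-140.4  -10.8  192.1]
0.115 [-140.2  -11.   227.1]
0.105 [-140.1  -11.1  237.1]
0.848 [0.01656664 0.         0.14954093]
0.5 [0.00763095 0.         0.1307063 ]
0.2 [0.00549495 0.         0.11283879]
0 [0.00706549 0.         0.10092029]
```

```bash
python3 -m inch '[0,-35,-3,35,1,0,-70,-6,70,1.5,0,-105,-9,105,1.5,0,-140,-11,140,1.5,0,-140,-11,165,1.5,0,-140,-11,178,1.5,0,-140,-11,180,1.5]'; python3 - <<'E'
from kin import st
st()
from station import cams
import cv2
im=cams.grab_frame('scene')[:,:,::-1];cv2.imwrite('pics/s2.png',cv2.resize(im[130:290,320:500],None,fx=4,fy=3.7))
E
```

```text
t: 9.68
eef_pos: [0.5606, 0.2127, 0.1564]
ee_rot: [[-0.915, -0.402, -0.004], [-0.402, 0.915, 0.006], [0.002, 0.007, -1.0]]
force: [-1.4, -1.1, -0.6]
finger_gap: -0.002
t 9.68 pos [0.5606 0.2127 0.1564] az 20.8 r 0.6 yawx -156.3 tilt [-0.25  0.33] q [20.6 22.2  4.  71.9  0.4 -3.2] F [-1.4 -1.1 -0.6] gap -0.002
```

View pics/s2.png

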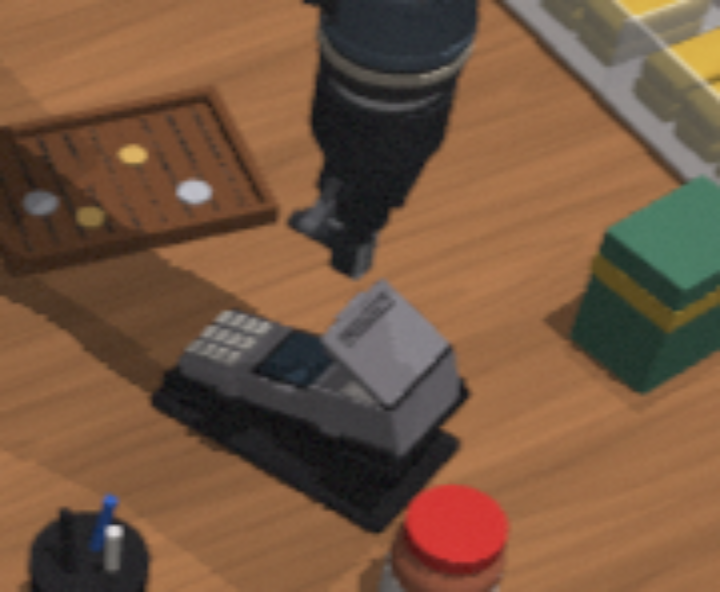

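```bash
python3 -m inch '[0,-6,0,0,0,0,-6,0,12,0,0,-6,0,24,0,0,-6,0,34,0,0,-6,0,41,0,0,-6,0,41,0]'; python3 - <<'E'
from kin import st
st()
from station import cams
import cv2
im=cams.grab_frame('scene')[:,:,::-1];cv2.imwrite('pics/s3.png',cv2.resize(im[130:290,320:500],None,fx=4,fy=3.7))
E
```

```text
t: 10.23
eef_pos: [0.5671, 0.2169, 0.1209]
ee_rot: [[-0.915, -0.404, 0.003], [-0.404, 0.915, 0.009], [-0.006, 0.007, -1.0]]
force: [-0.5, 0.7, -0.5]
finger_gap: 0.001
t 10.23 pos [0.5671 0.2169 0.1209] az 20.9 r 0.607 yawx -156.2 tilt [0.16 0.49] q [20.7 23.6  0.9 67.   0.4 -3.1] F [-0.5  0.7 -0.5] gap 0.001
```

View pics/s3.png

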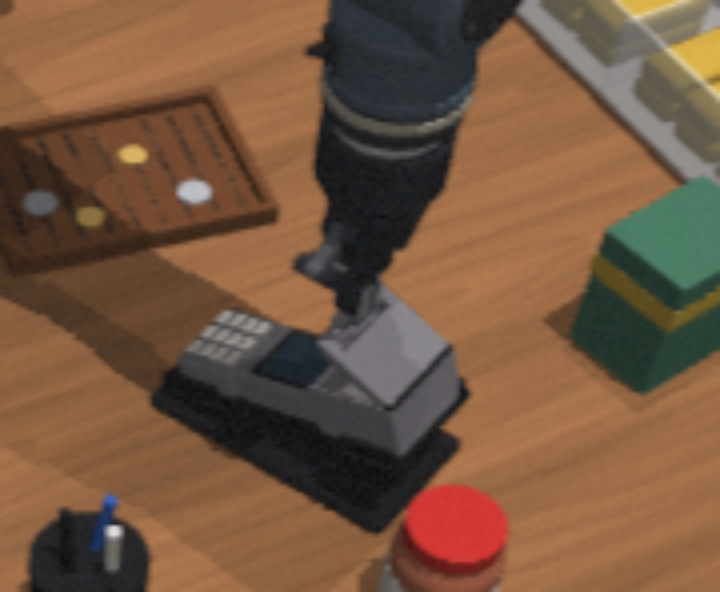

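The fingertip is on the cover near its free edge and pushing it down. I'll keep going and watch the force.

```bash
python3 -m inch '[0,0,0,6,0,0,0,0,10,0,0,0,0,12,0]'|egrep 'pos|force'; python3 -m inch '[0,0,0,3,0,0,0,0,3,0]'|egrep 'pos|force';python3 -m inch '[0,0,0,3,0,0,0,0,3,0]'|egrep 'pos|force'
```

```text
eef_pos: [0.5673, 0.2172, 0.1085]
force: [-0.5, 0.3, -0.5]
eef_pos: [0.5671, 0.2172, 0.1052]
force: [-1.0, 0.4, -0.3]
eef_pos: [0.5673, 0.2172, 0.1024]
force: [-0.6, -0.0, -0.5]
```

```bash
python3 -m inch '[0,0,0,2,0,0,0,0,2,0]'|egrep 'pos|force'; python3 -m inch '[0,0,0,2,0,0,0,0,2,0]'|egrep 'pos|force';python3 -m inch '[0,0,0,2,0,0,0,0,2,0]'|egrep 'pos|force'; python3 - <<'E'
from kin import st
st()
from station import cams
import cv2
im=cams.grab_frame('scene')[:,:,::-1];cv2.imwrite('pics/s4.png',cv2.resize(im[130:290,320:500],None,fx=4,fy=3.7))
E
```

```text
eef_pos: [0.5673, 0.2172, 0.1005]
force: [-0.2, -0.1, -0.7]
eef_pos: [0.5673, 0.2173, 0.0985]
force: [-0.6, -1.2, 0.4]
eef_pos: [0.5673, 0.2173, 0.0965]
force: [-0.4, -0.7, 0.3]
t 11.37 pos [0.5673 0.2173 0.0965] az 21.0 r 0.607 yawx -156.2 tilt [0.15 0.48] q [20.7 24.5 -1.4 63.8  0.4 -3.1] F [-0.4 -0.7  0.3] gap 0.001
```

View pics/s4.png

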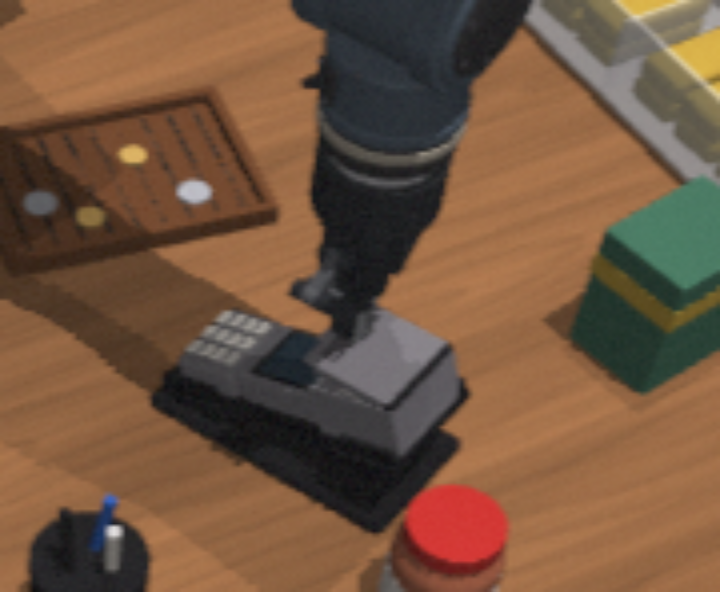

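```bash
for i in 1 2 3; do :; done; python3 -m inch '[0,0,0,2,0,0,0,0,2,0]'|egrep 'pos|force'; python3 -m inch '[0,0,0,2,0,0,0,0,2,0]'|egrep 'pos|force'; python3 -m inch '[0,0,0,1.5,0,0,0,0,1.5,0]'|egrep 'pos|force'
```

```text
eef_pos: [0.5673, 0.2173, 0.0945]
force: [1.2, -0.2, -0.1]
eef_pos: [0.5673, 0.2173, 0.0924]
force: [0.2, 0.9, 0.1]
eef_pos: [0.5675, 0.2174, 0.0913]
force: [-0.7, -0.6, 1.3]
```

```bash
python3 - <<'E'
from kin import st
from h import *
o=st()
from station import cams
import cv2
im=cams.grab_frame('scene')[:,:,::-1].copy();c=im[190:260,360:450].copy();cv2.imwrite('pics/s5.png',cv2.resize(c,None,fx=8,fy=8,interpolation=cv2.INTER_CUBIC))
im=cams.grab_frame('wrist')[:,:,::-1];cv2.imwrite('pics/w5.png',im)
ci=cams.camera_info('scene')
print('tip px scene',proj(ci,np.array(o['eef_pos']))-[360,190])
for l,p in pts(0.0).items(): print(l,proj(ci,world(p,.5515,.209,.421))-[360,190])
E
```

```text
t 11.92 pos [0.5675 0.2174 0.0913] az 21.0 r 0.608 yawx -156.2 tilt [0.17 0.49] q [20.7 24.7 -1.9 63.1  0.4 -3.1] F [-0.7 -0.6  1.3] gap -0.003
tip px scene [46.06338584 36.65707939]
terminal_mid [37.10222957 40.55903038]
keypad_end [10.51822582 31.28515826]
printer_end [65.81287179 50.57478372]
cover_hinge [63.16995435 40.67133459]
cover_edge [42.63979682 32.36530845]
```

View pics/s5.png

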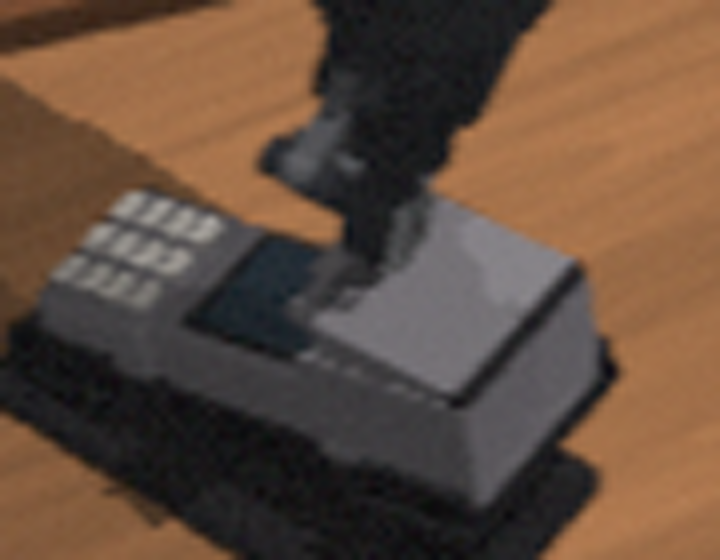

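View pics/w5.png

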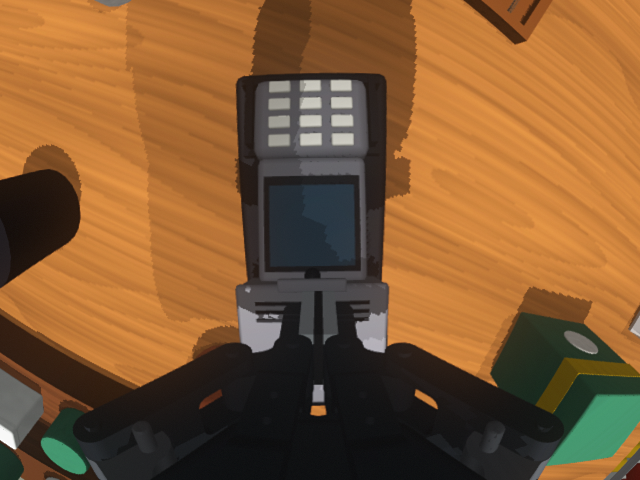

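```bash
python3 -m inch '[0,0,0,2,0,0,0,0,2,0]'|egrep 'pos|force'; python3 -m inch '[0,0,0,2,0,0,0,0,2,0]'|egrep 'pos|force'; python3 -m inch '[0,0,0,2,0,0,0,0,2,0]'|egrep 'pos|force'
```

```text
eef_pos: [0.5674, 0.2174, 0.0893]
force: [-1.0, 0.5, -0.0]
eef_pos: [0.5674, 0.2174, 0.087]
force: [0.6, -0.7, -0.8]
eef_pos: [0.5672, 0.2173, 0.0848]
force: [0.8, -0.1, -0.1]
```

```bash
python3 - <<'E'
from kin import st
from h import *
from station import cams
import cv2
im=cams.grab_frame('scene')[:,:,::-1].copy();c=im[190:260,360:450].copy();a=cv2.resize(c,(400,311),interpolation=cv2.INTER_CUBIC)
im=cams.grab_frame('wrist')[:,:,::-1];b=cv2.resize(im[180:400,180:460],(396,311))
cv2.imwrite('pics/sw6.png',np.hstack([a,b]))
E
```

```text
(no output)
```

View pics/sw6.png

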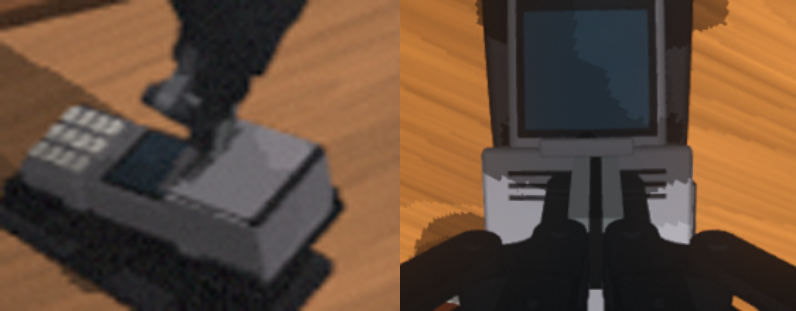

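```bash
python3 - <<'E'
from kin import st
from h import *
from station import cams
o=st();ci=cams.camera_info('wrist');R=np.array(o['ee_rot']);p=np.array(o['eef_pos'])
for dz in (0,-.013,-.019,-.03): print(dz,fproj(ci,p+R[:,2]*dz), [np.round(fproj(ci,p+R[:,2]*dz+R[:,0]*dx)) for dx in(-.011,.011)])
for l,q in pts(0.0).items(): print(l,fproj(ci,world(q,.5515,.209,.421)))
cs=cams.camera_info('scene')
for dz in (0,-.013,-.03): print(dz,proj(cs,p+R[:,2]*dz)-[360,190])
E
python3 - <<'E'
import cv2
im=cv2.imread('pics/w1.png')[240:360,260:380];cv2.imwrite('pics/w1c.png',cv2.resize(im,None,fx=5,fy=5,interpolation=cv2.INTER_CUBIC))
E
```

```text
t 12.62 pos [0.5673 0.2173 0.085 ] az 21.0 r 0.607 yawx -156.2 tilt [0.14 0.48] q [20.7 25.  -2.4 62.3  0.4 -3.1] F [-0.2 -0.1  0.5] gap 0.004
0 [318.2493038  286.13421295] [array([318., 306.]), array([318., 265.])]
-0.013 [318.2550695 298.1603008] [array([318., 319.]), array([318., 276.])]
-0.019 [318.25793092 304.28035876] [array([318., 325.]), array([318., 282.])]
-0.03 [318.26353221 316.57900466] [array([318., 339.]), array([318., 293.])]
terminal_mid [315.54881216 227.30518048]
keypad_end [314.64689854  76.19556508]
printer_end [316.73917915 381.73077315]
cover_hinge [316.76388586 400.4643214 ]
cover_edge [315.74606507 279.66030834]
0 [45.71908688 38.1498058 ]
-0.013 [46.28568521 34.94152118]
-0.03 [47.03959567 30.6726076 ]
```

View pics/w1c.png

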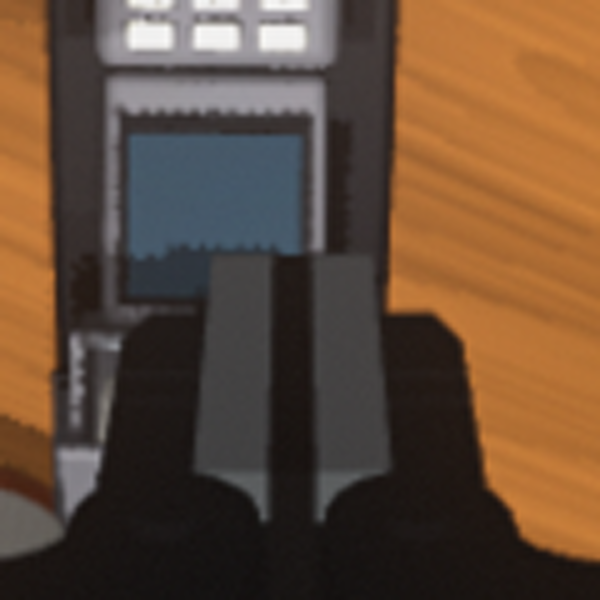

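```bash
python3 -m inch '[0,0,0,2,0,0,0,0,2,0]'|egrep 'pos|force'; python3 -m inch '[0,0,0,1.5,0,0,0,0,1.5,0]'|egrep 'pos|force'; python3 -m inch '[0,0,0,1.5,0,0,0,0,1.5,0]'|egrep 'pos|force'
```

```text
eef_pos: [0.5673, 0.2174, 0.0829]
force: [0.3, 0.5, -0.8]
eef_pos: [0.5675, 0.2174, 0.0821]
force: [-2.7, -0.8, 6.0]
eef_pos: [0.5677, 0.2175, 0.0816]
force: [-4.4, -1.4, 12.4]
```

```bash
python3 -m inch '[0,0,0,1.5,0,0,0,0,1.5,0]'|egrep 'pos|force'; python3 -m inch '[0,0,0,1.5,0,0,0,0,1.5,0]'|egrep 'pos|force'
```

```text
eef_pos: [0.5678, 0.2176, 0.0812]
force: [-7.1, -2.2, 20.6]
eef_pos: [0.5679, 0.2176, 0.0808]
force: [-9.7, -3.1, 30.4]
```

```bash
python3 -m inch '[0,0,0,-15,0,0.3,0,0,-50,0,1,10,0,-90,0,1,22,0,-120,0,1,22,0,-120,0]'; python3 - <<'E'
from kin import st
from h import *
from station import cams,finder
import cv2
o=st()
im=cams.grab_frame('scene')[:,:,::-1].copy();a=cv2.resize(im[180:270,350:460],(400,327),interpolation=cv2.INTER_CUBIC)
ci=cams.camera_info('wrist');im=cams.grab_frame('wrist')[:,:,::-1];cv2.imwrite('pics/w7.png',im);b=cv2.resize(im[120:400,160:480],(400,327))
cv2.imwrite('pics/sw7.png',np.hstack([a,b]))
for l,q in pts(0.0).items(): print(l,np.round(fproj(ci,world(q,.5515,.209,.421))))
for l in ['terminal_mid','cover_edge','cover_hinge','keypad_end','printer_end']:
    print(l,[([round(float(x)) for x in d['at'][::-1]],round(d['p'],2)) for d in finder.tip_of('wrist',l)[:2]])
E
```

```text
t: 13.87
eef_pos: [0.5481, 0.2079, 0.2037]
ee_rot: [[-0.915, -0.404, 0.011], [-0.404, 0.915, 0.011], [-0.014, 0.006, -1.0]]
force: [1.3, 0.7, -0.3]
finger_gap: 0.562
t 13.87 pos [0.5481 0.2079 0.2037] az 20.8 r 0.586 yawx -156.2 tilt [0.62 0.66] q [20.5 19.1  6.3 76.4  0.4 -3.3] F [ 1.3  0.7 -0.3] gap 0.562
terminal_mid [317. 212.]
keypad_end [316. 114.]
printer_end [317. 313.]
cover_hinge [317. 318.]
cover_edge [317. 241.]
terminal_mid [([313, 216], 0.63)]
cover_edge [([311, 242], 0.73)]
cover_hinge [([319, 321], 0.94)]
keypad_end [([315, 119], 0.61)]
printer_end []
```

View pics/sw7.png

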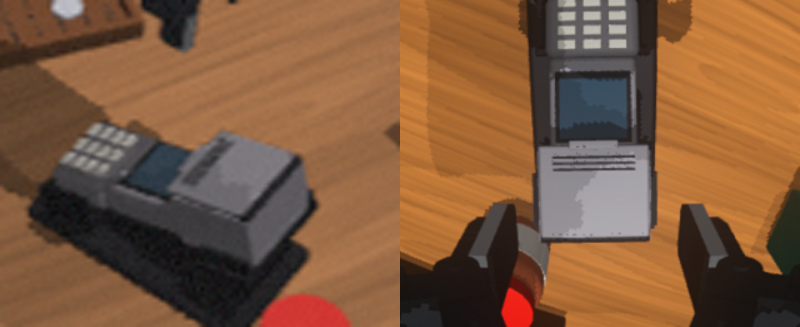

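View pics/w7.png

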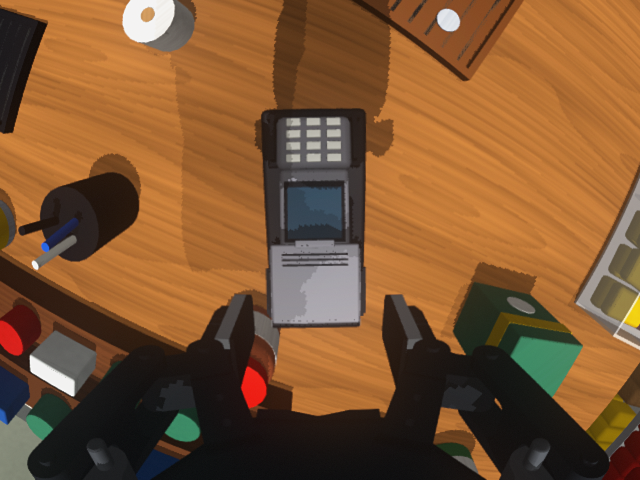

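```bash
python3 - <<'E'
from kin import st
from h import *
from station import cams,finder
import cv2
ci=cams.camera_info('wrist');im=cams.grab_frame('wrist')[:,:,::-1].copy();o=st();cv2.imwrite('pics/w8c.png',cv2.resize(im[230:430,160:480],None,fx=2.4,fy=2.4,interpolation=cv2.INTER_CUBIC))
R=np.array(o['ee_rot']);p=np.array(o['eef_pos']);Rc=np.array(ci['R']);c=-Rc.T@np.array(ci['t'])
print('cam in tool',R.T@(c-p),(R.T@Rc.T).round(3).tolist())
np.savez('w8.npz',R=R,p=p,Rc=Rc,c=c,K=np.array(ci['camera_matrix']))
E
```

```text
t 14.27 pos [0.5467 0.2075 0.1958] az 20.8 r 0.585 yawx -156.2 tilt [0.05 0.44] q [20.6 19.6  5.9 76.1  0.4 -3.3] F [-0.  -0.2  0.4] gap 0.999
cam in tool [ 7.76038680e-02 -4.83811166e-05 -1.65028773e-01] [[-0.0, -0.952, -0.305], [1.0, -0.0, -0.001], [0.0, -0.305, 0.952]]
```

View pics/w8c.png

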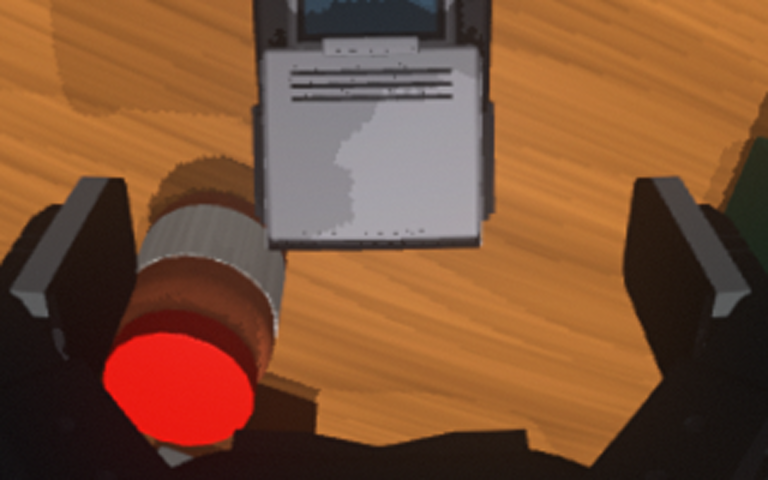

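```bash
python3 - <<'E'
import numpy as np
d=np.load('w8.npz');K=d['K'];M=d['R'].T@d['Rc'].T;c=d['R'].T@(d['c']-d['p'])
def ray(u,v):
    a=np.array([u-K[0,2],v-K[1,2]]);r=np.hypot(*a);th=r/K[0,0];return M@np.r_[a/r*np.sin(th),np.cos(th)]
for n,u in dict(tip_innerfar=(212,304),tip_innernear=(203,304),R_innerfar=(425.5,304),R_innernear=(434,304),strip_end_in=(160+46/2.4,230+315/2.4)).items():
    v=ray(*u);s=(np.sign(v[1])*.0425-c[1])/v[1];print(n,np.round((c+v*s)*1000,1))
E
```

```text
tip_innerfar [  9.  -42.5 -36.9]
tip_innernear [ 14.5 -42.5 -47.5]
R_innerfar [  9.6  42.5 -38.1]
R_innernear [ 14.8  42.5 -48. ]
strip_end_in [ 10.1 -42.5 -77.5]
```

```bash
python3 - <<'E'
import numpy as np
d=np.load('w8.npz');K=d['K'];M=d['R'].T@d['Rc'].T;c=d['R'].T@(d['c']-d['p'])
def pr(X):
    v=M.T@(np.array(X)/1000-c);r=np.hypot(v[0],v[1]);th=np.arctan2(r,v[2]);return np.round(K[:2,2]+K[0,0]*th*v[:2]/r)
for z in (-60,-73,-85,-98,-110): print(z,[pr((x,y,z)) for x in(38,20) for y in(0,25,42)])
for z in (0,-13,-19,-25,-32,-38): print(z,pr((11,42.5,z)),pr((-11,42.5,z)),pr((11,4,z)),pr((-11,4,z)))
E
```

```text
-60 [array([318., 257.]), array([400., 257.]), array([451., 256.]), array([318., 310.]), array([395., 308.]), array([444., 307.])]
-73 [array([318., 274.]), array([409., 273.]), array([466., 272.]), array([318., 331.]), array([403., 329.]), array([457., 327.])]
-85 [array([318., 294.]), array([420., 292.]), array([482., 290.]), array([318., 355.]), array([412., 352.]), array([470., 348.])]
-98 [array([318., 321.]), array([435., 319.]), array([504., 314.]), array([318., 387.]), array([424., 383.]), array([487., 377.])]
-110 [array([318., 355.]), array([452., 350.]), array([528., 343.]), array([318., 423.]), array([436., 418.]), array([506., 408.])]
0 [405. 265.] [402. 305.] [327. 266.] [326. 306.]
-13 [412. 276.] [407. 318.] [327. 277.] [327. 319.]
-19 [415. 281.] [410. 324.] [328. 282.] [327. 326.]
-25 [418. 287.] [413. 331.] [328. 288.] [327. 333.]
-32 [422. 294.] [416. 339.] [328. 296.] [328. 341.]
-38 [426. 301.] [419. 347.] [329. 303.] [328. 349.]
```

```bash
python3 -m inch '[1,-2,-1,40,0,1,-2,-1,80,0,1,-2,-1,115,0,1,-2,-1,135,0,1,-2,-1,150,0,1,-2,-1,150,0]';  python3 - <<'E'
from kin import st
from station import cams
import cv2,numpy as np
st()
im=cams.grab_frame('scene')[:,:,::-1].copy();a=cv2.resize(im[160:270,340:460],(400,367),interpolation=cv2.INTER_CUBIC)
im=cams.grab_frame('wrist')[:,:,::-1];b=cv2.resize(im[60:440,100:540],(400,367))
cv2.imwrite('pics/sw9.png',np.hstack([a,b]))
E
```

```text
t: 14.77
eef_pos: [0.5471, 0.2078, 0.043]
ee_rot: [[-0.915, -0.404, -0.004], [-0.404, 0.915, 0.006], [0.001, 0.007, -1.0]]
force: [-0.9, -1.0, 0.2]
finger_gap: 1.0
t 14.77 pos [0.5471 0.2078 0.043 ] az 20.8 r 0.585 yawx -156.2 tilt [-0.21  0.35] q [20.6 25.2 -8.9 56.   0.4 -3.3] F [-0.9 -1.   0.2] gap 1.0
```

View pics/sw9.png

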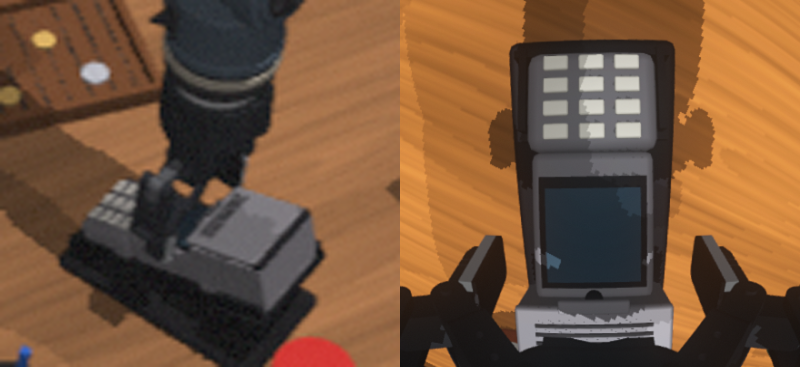

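```bash
python3 -m inch '[1,0,0,8,0,1,0,0,14,0,1,0,0,14,0]'|egrep 'pos|force'; python3 -m inch '[1,0,0,4,0,1,0,0,8,0,1,0,0,8,0]'|egrep 'pos|force'; python3 - <<'E'
from kin import st
from station import cams
import cv2,numpy as np
st()
im=cams.grab_frame('scene')[:,:,::-1].copy();a=cv2.resize(im[160:270,340:460],(400,367),interpolation=cv2.INTER_CUBIC)
im=cams.grab_frame('wrist')[:,:,::-1];b=cv2.resize(im[60:440,100:540],(400,367))
cv2.imwrite('pics/sw10.png',np.hstack([a,b]))
E
```

```text
eef_pos: [0.5495, 0.2088, 0.0326]
force: [0.2, 0.2, -0.3]
eef_pos: [0.5494, 0.2088, 0.0246]
force: [-0.1, 0.5, -0.6]
t 15.37 pos [0.5494 0.2088 0.0246] az 20.8 r 0.588 yawx -156.2 tilt [0.13 0.48] q [ 20.6  26.1 -10.4  53.2   0.4  -3.2] F [-0.1  0.5 -0.6] gap 0.998
```

View pics/sw10.png

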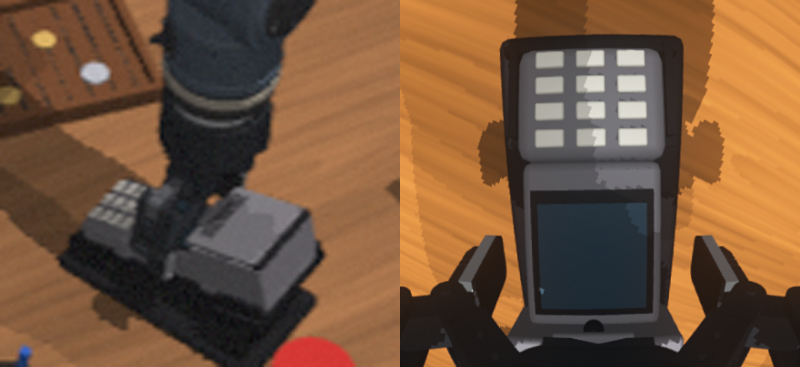

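```bash
python3 -m inch '[1,0,0,3,0,1,0,0,4,0,1,0,0,4,0]'|egrep 'pos|force'; python3 -m inch '[1,0,0,3,0,1,0,0,3,0]'|egrep 'pos|force'; python3 -m inch '[0.6,0,0,0,0,0.5,0,0,0,0,0.4,0,0,0,0,0.4,0,0,0,0,0.4,0,0,0,0,0.4,0,0,0,0]' 40;python3 - <<'E'
from kin import st
from station import cams
import cv2,numpy as np
st()
im=cams.grab_frame('scene')[:,:,::-1].copy();a=cv2.resize(im[160:270,340:460],(400,367),interpolation=cv2.INTER_CUBIC)
im=cams.grab_frame('wrist')[:,:,::-1];b=cv2.resize(im[60:440,100:540],(400,367))
cv2.imwrite('pics/sw11.png',np.hstack([a,b]))
E
```

```text
eef_pos: [0.5496, 0.2089, 0.0209]
force: [0.2, 1.1, 0.1]
eef_pos: [0.5495, 0.2089, 0.0177]
force: [-0.5, -0.4, -0.6]
t: 16.38
eef_pos: [0.5498, 0.2085, 0.0189]
ee_rot: [[-0.915, -0.404, 0.004], [-0.404, 0.915, 0.008], [-0.006, 0.006, -1.0]]
force: [-2.9, -3.0, 7.1]
finger_gap: 0.671
t 16.38 pos [0.5498 0.2085 0.0189] az 20.8 r 0.588 yawx -156.2 tilt [0.2  0.45] q [ 20.6  26.4 -10.8  52.4   0.3  -3.2] F [-2.9 -3.   7.1] gap 0.671
```

View pics/sw11.png

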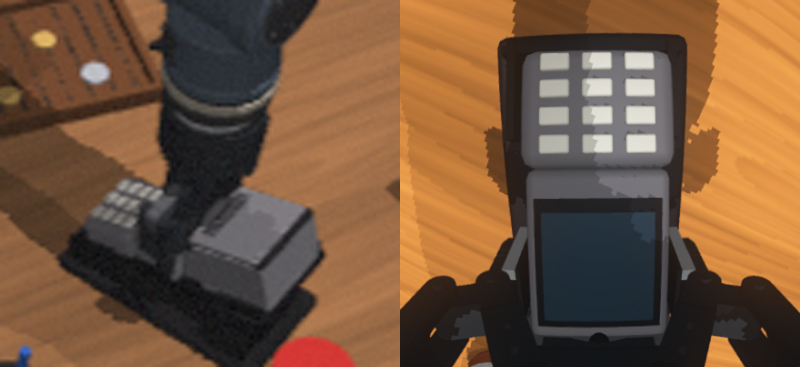

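```bash
python3 -m inch '[0.3,0,0,-2,0,0.3,0,0,-8,0,0.3,0,0,-20,0,0.3,0,0,-45,0,0.3,0,0,-80,0,0.3,0,0,-110,0,0.3,0,0,-110,0]' 80;python3 - <<'E'
from kin import st
from station import cams
import cv2,numpy as np
st()
im=cams.grab_frame('scene')[:,:,::-1].copy();a=cv2.resize(im[100:260,320:480],(400,400),interpolation=cv2.INTER_CUBIC)
im=cams.grab_frame('wrist')[:,:,::-1];b=cv2.resize(im[60:440,100:540],(400,400))
cv2.imwrite('pics/sw12.png',np.hstack([a,b]))
E
```

```text
t: 17.07
eef_pos: [0.5521, 0.2092, 0.1342]
ee_rot: [[-0.915, -0.404, 0.011], [-0.404, 0.915, 0.012], [-0.014, 0.006, -1.0]]
force: [1.2, 0.3, -3.4]
finger_gap: 0.665
t 17.07 pos [0.5521 0.2092 0.1342] az 20.8 r 0.59 yawx -156.2 tilt [0.6  0.67] q [20.5 21.2 -0.8 67.1  0.4 -3.3] F [ 1.2  0.3 -3.4] gap 0.665
```

View pics/sw12.png

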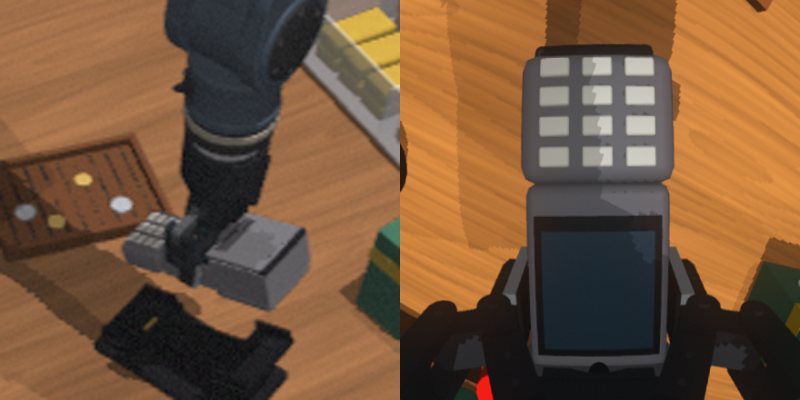

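```bash
python3 -c "
from kin import *
arc(150,.36,.53,30)"
```

```text
n 30 t 17.17 r,az,z 0.588 20.8 0.129
[[7, 43, -13, 1], [17, 88, -27, 2], [30, 129, -40, 3], [46, 168, -52, 4], [64, 205, -65, 5], [87, 243, -79, 6], [110, 275, -92, 7], [135, 306, -106, 8], [165, 336, -120, 9], [194, 362, -133, 10]]
```

```bash
python3 -c "
from kin import *
arc(50,.36,.30,8,step=41)"
```

```text
n 10 t 17.17 r,az,z 0.588 20.8 0.129
[[22, 30, -17, 1], [45, 58, -34, 2], [70, 84, -51, 2], [96, 107, -69, 3], [122, 127, -86, 4], [149, 145, -103, 5], [177, 160, -120, 6], [206, 173, -137, 6], [234, 184, -154, 7], [263, 192, -172, 8]]
```

```bash
python3 -m inch '[0.3,22,30,-17,1,0.3,45,58,-34,2,0.3,70,84,-51,2,0.3,96,107,-69,3,0.3,122,127,-86,4,0.3,149,145,-103,5,0.3,177,160,-120,6,0.3,206,173,-137,6,0.3,234,184,-154,7,0.3,263,192,-172,8]' 80; python3 -c "
from kin import *
st();arc(150,.36,.52,22,step=41)"
```

```text
t: 18.0
eef_pos: [0.2287, 0.2754, 0.2988]
ee_rot: [[-0.962, -0.272, 0.0], [-0.272, 0.962, 0.006], [-0.002, 0.006, -1.0]]
force: [0.4, 0.4, -4.1]
finger_gap: 0.664
t 18.0 pos [0.2287 0.2754 0.2988] az 50.3 r 0.358 yawx -164.2 tilt [0.03 0.36] q [50.1 -4.2 -7.5 86.3  0.2 34.3] F [ 0.4  0.4 -4.1] gap 0.664
n 17 t 18.0 r,az,z 0.358 50.3 0.299
[[22, 29, -13, 1], [47, 56, -26, 3], [74, 80, -38, 4], [105, 102, -52, 5], [136, 119, -64, 6], [171, 134, -78, 8], [205, 145, -90, 9], [242, 153, -104, 10], [277, 157, -117, 12], [315, 157, -130, 13]]
```

```bash
python3 -m inch '[0.3,22,29,-13,1,0.3,47,56,-26,3,0.3,74,80,-38,4,0.3,105,102,-52,5,0.3,136,119,-64,6,0.3,171,134,-78,8,0.3,205,145,-90,9,0.3,242,153,-104,10,0.3,277,157,-117,12,0.3,315,157,-130,13]' 80; python3 -c "
from kin import *
st();arc(150,.36,.52,9,step=41)
from station import cams
import cv2
cv2.imwrite('pics/w13.png',cams.grab_frame('wrist')[:,:,::-1]);cv2.imwrite('pics/s13.png',cams.grab_frame('scene')[:,:,::-1])"
```

```text
t: 18.83
eef_pos: [-0.1173, 0.3397, 0.4283]
ee_rot: [[-0.999, -0.048, 0.004], [-0.047, 0.999, 0.006], [-0.004, 0.006, -1.0]]
force: [-0.9, 2.0, -4.3]
finger_gap: 0.665
t 18.83 pos [-0.1173  0.3397  0.4283] az 109.0 r 0.359 yawx -177.3 tilt [0.21 0.33] q [109.3  -1.8  13.7 105.2  -0.3 106.6] F [-0.9  2.  -4.3] gap 0.665
n 7 t 18.83 r,az,z 0.359 109.0 0.428
[[35, -12, -13, 1], [68, -27, -27, 3], [99, -46, -40, 4], [129, -68, -53, 5], [156, -93, -67, 6], [180, -120, -80, 8], [202, -150, -93, 9]]
```

View pics/s13.png

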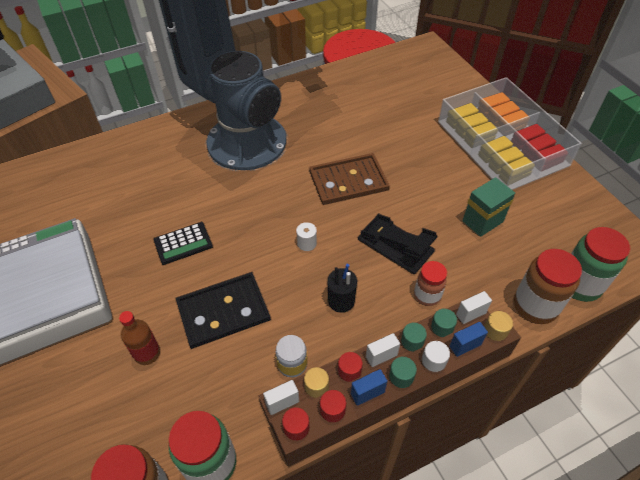

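View pics/w13.png

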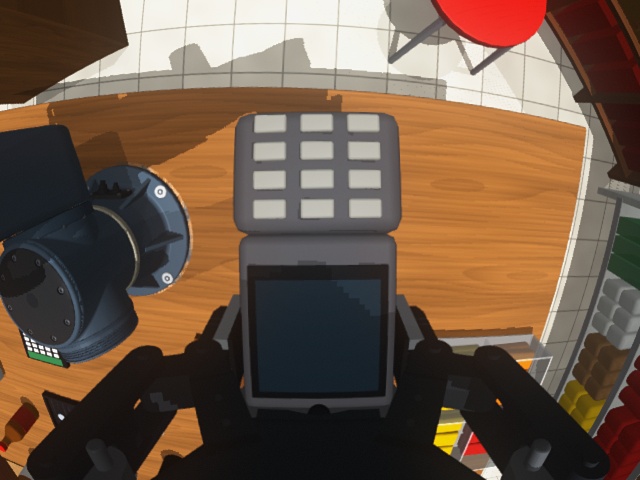

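```bash
python3 -m inch '[0.3,35,-12,-13,1,0.3,68,-27,-27,3,0.3,99,-46,-40,4,0.3,129,-68,-53,5,0.3,156,-93,-67,6,0.3,180,-120,-80,8,0.3,202,-150,-93,9,0.3,202,-150,-93,9]' 80; python3 -c "
from kin import *
st()"
```

```text
t: 19.6
eef_pos: [-0.3134, 0.1752, 0.5205]
ee_rot: [[-0.995, 0.102, 0.002], [0.102, 0.995, 0.006], [-0.002, 0.006, -1.0]]
force: [0.0, 1.6, -3.8]
finger_gap: 0.666
t 19.6 pos [-0.3134  0.1752  0.5205] az 150.8 r 0.359 yawx 174.1 tilt [0.14 0.33] q [151.1   3.   33.5 120.4  -0.4 157. ] F [ 0.   1.6 -3.8] gap 0.666
```

```bash
python3 -m inch '[0.3,0,0,-30,0]'>/dev/null; python3 -m inch '[0.3,0,0,-40,0]'>/dev/null;python3 -m inch '[0.3,16,-38,0,0]'>/dev/null; python3 -m inch '[0.3,16,-38,0,0]'; python3 -c "
from kin import *
st()"
```

```text
t: 19.93
eef_pos: [-0.3246, 0.1557, 0.5727]
ee_rot: [[-0.994, 0.108, -0.033], [0.108, 0.994, -0.025], [0.03, -0.029, -0.999]]
force: [0.2, 0.7, -4.2]
finger_gap: 0.665
t 19.93 pos [-0.3246  0.1557  0.5727] az 154.4 r 0.36 yawx 173.8 tilt [-1.87 -1.46] q [152.4   6.8  47.6 129.8   2.2 158.6] F [ 0.2  0.7 -4.2] gap 0.665
```

```bash
for i in 1; do python3 -m inch '[0.3,0,0,-40,0]'>/dev/null; done; python3 -m inch '[0.3,0,0,-40,0]'>/dev/null;python3 -m inch '[0.3,0,0,-40,0]'>/dev/null; python3 -m inch '[0.3,0,0,-40,0]'>/dev/null; python3 -c "
from kin import *
st()"
```

```text
t 20.27 pos [-0.3081  0.1503  0.6094] az 154.0 r 0.343 yawx 173.8 tilt [-7.4   1.54] q [151.9   3.2  50.4 129.9   2.1 158.4] F [ 0.1  0.4 -4.1] gap 0.66
```

```bash
python3 -m inch '[0.3,16,-38,0,0]'>/dev/null; python3 -m inch '[0.3,16,-38,0,0]'>/dev/null;python3 -m inch '[0.3,16,-38,0,0]'>/dev/null; python3 -m inch '[0.3,16,-38,0,0]'>/dev/null; python3 -c "
from kin import *
st()"
```

```text
t 20.6 pos [-0.3285  0.1182  0.6141] az 160.2 r 0.349 yawx 173.7 tilt [-10.46  -3.84] q [152.4   3.5  51.  129.9   8.3 158.8] F [-0.   0.6 -4.4] gap 0.663
```

```bash
python3 -m inch '[0.3,0,0,-40,0]'>/dev/null; python3 -m inch '[0.3,0,0,-40,0]'>/dev/null;python3 -m inch '[0.3,0,0,-40,0]'>/dev/null; python3 -m inch '[0.3,0,0,-40,0]'>/dev/null; python3 -m inch '[0.3,16,-38,0,0]'>/dev/null; python3 -c "
from kin import *
st()"
```

```text
t 21.02 pos [-0.3075  0.1007  0.6545] az 161.9 r 0.324 yawx 173.2 tilt [-16.84  -1.71] q [152.3  -0.7  53.6 129.9   9.4 159.7] F [-0.1  0.4 -3.9] gap 0.665
```

```bash
python3 -m inch '[0.3,0,0,-40,0]'>/dev/null; python3 -m inch '[0.3,0,0,-40,0]'>/dev/null;python3 -m inch '[0.3,0,0,-40,0]'>/dev/null; python3 -m inch '[0.3,8,-19,0,0]'>/dev/null; python3 -m inch '[0.3,0,0,0,0]'; python3 -c "
from kin import *
st()"
```

```text
t: 21.43
eef_pos: [-0.2895, 0.0865, 0.6795]
ee_rot: [[-0.926, 0.104, -0.363], [0.114, 0.993, -0.006], [0.36, -0.047, -0.932]]
force: [-1.0, 0.1, -4.5]
finger_gap: 0.661
t 21.43 pos [-0.2895  0.0865  0.6795] az 163.4 r 0.302 yawx 173.0 tilt [-20.83  -0.37] q [152.4  -3.8  55.1 129.9  10.  160.6] F [-1.   0.1 -4.5] gap 0.661
```

```bash
python3 -c "
from kin import *
arc(85,.36,.40,70,step=40,turncap=7)"
```

```text
n 14 t 21.43 r,az,z 0.302 163.4 0.68
[[-9, 30, 16, 5], [-22, 61, 31, 10], [-36, 91, 45, 15], [-55, 122, 58, 20], [-76, 151, 71, 25], [-99, 178, 81, 30], [-125, 204, 92, 35], [-153, 227, 101, 40], [-185, 250, 109, 45], [-217, 269, 117, 50]]
```

```bash
python3 -m inch '[0.3,-9,30,16,5,0.3,-22,61,31,10,0.3,-36,91,45,15,0.3,-55,122,58,20,0.3,-76,151,71,25,0.3,-99,178,81,30,0.3,-125,204,92,35,0.3,-153,227,101,40,0.3,-185,250,109,45,0.3,-217,269,117,50]' 80; python3 -c "
from kin import *
st();arc(20,.36,.36,70,step=40,turncap=7)
from station import cams
import cv2
cv2.imwrite('pics/w14.png',cams.grab_frame('wrist')[:,:,::-1])"
```

```text
t: 22.27
eef_pos: [-0.1019, 0.3301, 0.4767]
ee_rot: [[-0.513, 0.779, -0.36], [0.837, 0.547, -0.009], [0.19, -0.305, -0.933]]
force: [-0.0, 1.1, -5.2]
finger_gap: 0.665
t 22.27 pos [-0.1019  0.3301  0.4767] az 107.1 r 0.345 yawx 121.5 tilt [-20.6   -0.51] q [ 87.1  -2.7  16.9 111.2  21.  143.6] F [-0.   1.1 -5.2] gap 0.665
n 14 t 22.27 r,az,z 0.345 107.1 0.477
[[-11, 36, -5, 5], [-27, 71, -11, 10], [-46, 104, -17, 15], [-69, 135, -23, 20], [-96, 164, -28, 25], [-124, 189, -34, 30], [-156, 212, -39, 35], [-190, 231, -43, 40], [-227, 247, -46, 45], [-264, 258, -49, 50]]
```

View pics/w14.png

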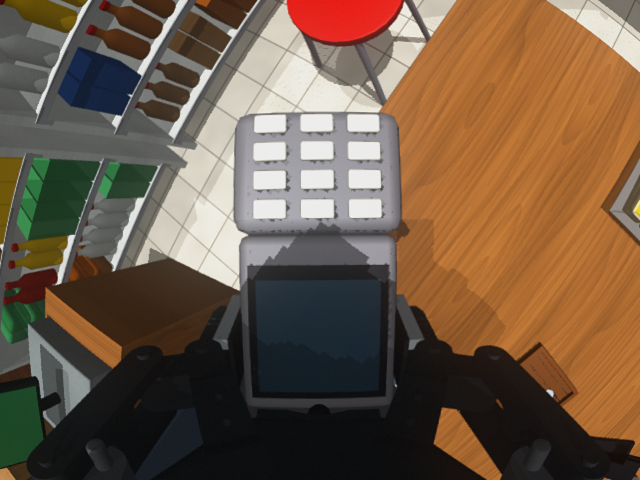

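```bash
python3 -m inch '[0.3,-11,36,-5,6,0.3,-27,71,-11,12,0.3,-46,104,-17,18,0.3,-69,135,-23,24,0.3,-96,164,-28,30,0.3,-124,189,-34,36,0.3,-156,212,-39,42,0.3,-190,231,-43,48,0.3,-227,247,-46,54,0.3,-264,258,-49,60]' 80; python3 -c "
from kin import *
st();arc(-15,.45,.36,64,step=40,turncap=7)"
```

```text
t: 23.15
eef_pos: [0.253, 0.2505, 0.3934]
ee_rot: [[0.418, 0.834, -0.361], [0.892, -0.452, -0.009], [-0.17, -0.318, -0.933]]
force: [1.2, 0.9, -4.5]
finger_gap: 0.667
t 23.15 pos [0.253  0.2505 0.3934] az 44.7 r 0.356 yawx 64.9 tilt [-20.67  -0.5 ] q [ 34.3  10.4  17.7 115.3  11.3 149.2] F [ 1.2  0.9 -4.5] gap 0.667
n 11 t 23.15 r,az,z 0.356 44.7 0.393
[[-5, 34, -7, 6], [-13, 69, -15, 12], [-25, 103, -21, 17], [-41, 137, -26, 23], [-60, 169, -31, 29], [-83, 202, -34, 35], [-110, 231, -36, 41], [-139, 259, -37, 47], [-172, 285, -37, 52], [-208, 308, -35, 58]]
```

```bash
python3 -m inch '[0.3,-5,34,-7,6,0.3,-13,69,-15,12,0.3,-25,103,-21,17,0.3,-41,137,-26,23,0.3,-60,169,-31,29,0.3,-83,202,-34,35,0.3,-110,231,-36,41,0.3,-139,259,-37,47,0.3,-172,285,-37,52,0.3,-208,308,-35,58]' 80; python3 - <<'E'
from kin import *
from h import *
o=st();R=np.array(o['ee_rot']);p=np.array(o['eef_pos'])
# wanted tool x: perpendicular to tz, heading -1.8deg
z=R[:,2];h=np.array([np.cos(np.radians(-1.8)),np.sin(np.radians(-1.8)),0]);y=np.cross(z,h);y/=np.linalg.norm(y);x=np.cross(y,z)
print('turn',np.degrees(np.arctan2(x@R[:,1],x@R[:,0])))
mid=np.array([.535,-.277,.2])
for f,zz in((.4,.33),(1,.26),(1,.2)):
    t=mid.copy();t[2]=zz;t=t+.04*z;q=p+(t-p)*1; print(zz,np.round(R.T@(t-p)*1000))
E
```

```text
t: 23.98
eef_pos: [0.4356, -0.0726, 0.363]
ee_rot: [[0.928, 0.088, -0.361], [0.091, -0.996, -0.007], [-0.36, -0.026, -0.933]]
force: [0.6, 0.4, -3.4]
finger_gap: 0.665
t 23.98 pos [ 0.4356 -0.0726  0.363 ] az -9.5 r 0.442 yawx 5.6 tilt [-20.67  -0.42] q [ -7.2  22.5  30.  118.4  -3.  168. ] F [ 0.6  0.4 -3.4] gap 0.665
turn 7.334594909531401
0.33 [ 86. 213.  36.]
0.26 [111. 215. 102.]
0.2 [132. 217. 158.]
```

```bash
python3 -m inch '[0.3,14,36,6,2,0.3,29,72,14,4,0.3,45,108,24,7,0.3,62,143,36,7.3,0.3,80,175,52,7.3,0.3,97,200,75,7.3,0.3,112,215,105,7.3,0.3,124,217,138,7.3,0.3,132,217,157,7.3,0.3,132,217,158,7.3]' 80; python3 -m inch '[0.3,0,0,0,0,0.3,0,0,0,0]'>/dev/null; python3 - <<'E'
from kin import *
from h import *
o=st()
from station import cams,finder
import cv2
for n in('scene','top','wrist'):
    cv2.imwrite(f'pics/{n}15.png',cams.grab_frame(n)[:,:,::-1])
    for l in('terminal_mid','keypad_end','printer_end','cover_edge'):
        print(n,l,[(np.round(d['at'][::-1]).tolist(),round(d['p'],2)) for d in finder.tip_of(n,l)[:2]])
R=np.array(o['ee_rot']);p=np.array(o['eef_pos'])
tx=-np.cos(S)*R[:,0]-np.sin(S)*R[:,2];tz=-np.cos(S)*R[:,2]+np.sin(S)*R[:,0]
m=p-.04*R[:,2];print('x',tx.round(3),'z',tz.round(3),'mid',m)
for n in('scene','top'):
    ci=cams.camera_info(n)
    for l,q in dict(mid=m,key=m-.087*tx,prn=m+.087*tx,cov=m+.024*tx+.037*tz).items(): print(n,l,np.round(proj(ci,q)))
E
```

```text
t: 24.82
eef_pos: [0.5183, -0.2748, 0.1581]
ee_rot: [[0.93, -0.028, -0.367], [-0.032, -0.999, -0.004], [-0.366, 0.015, -0.93]]
force: [-0.1, -0.1, -3.8]
finger_gap: 0.665
t 24.98 pos [ 0.5204 -0.2753  0.165 ] az -27.9 r 0.589 yawx -2.0 tilt [-20.56  -0.46] q [-23.1  37.2  26.8  98.9  -8.5 160.1] F [-0.3  0.1 -4.1] gap 0.664
scene terminal_mid [([210.0, 262.0], 0.72), ([480.0, 218.0], 0.61)]
scene keypad_end [([220.0, 300.0], 0.86)]
scene printer_end []
scene cover_edge []
top terminal_mid []
top keypad_end [([433.0, 211.0], 0.44), ([388.0, 168.0], 0.26)]
top printer_end []
top cover_edge []
wrist terminal_mid [([321.0, 332.0], 0.76), ([533.0, 105.0], 0.51)]
wrist keypad_end [([312.0, 115.0], 0.72)]
wrist printer_end [([316.0, 116.0], 0.56), ([316.0, 332.0], 0.47)]
wrist cover_edge []
x [-0.776  0.033  0.629] z [ 0.63  -0.002  0.777] mid [ 0.53479336 -0.27500344  0.20232244]
scene mid [209. 264.]
scene key [222. 302.]
scene prn [195. 226.]
scene cov [206. 253.]
top mid [436. 234.]
top key [433. 209.]
top prn [440. 262.]
top cov [441. 231.]
```

View pics/scene15.png

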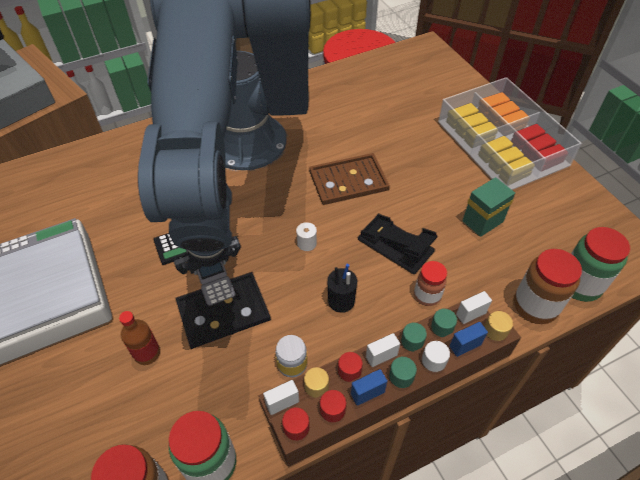

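View pics/top15.png

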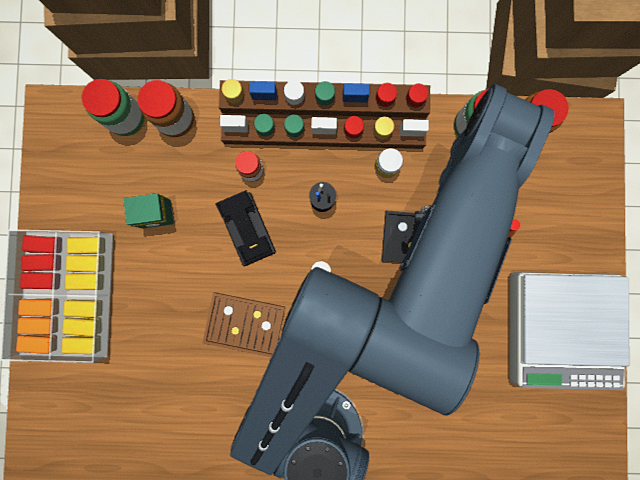

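View pics/wrist15.png

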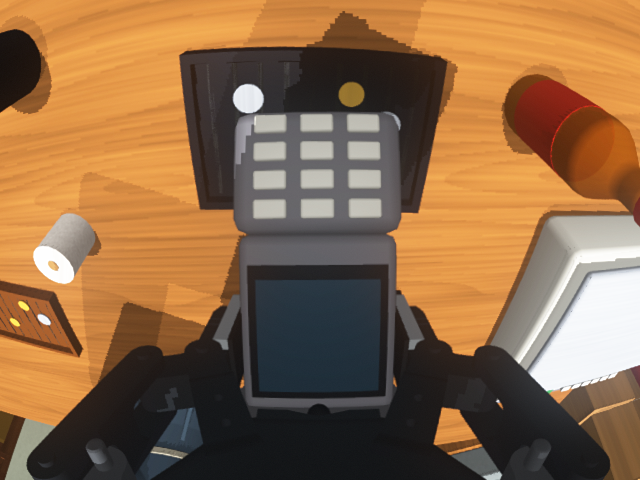

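```bash
python3 - <<'E'
from kin import *
from h import *
import cv2
from station import cams,bot
T=cams.camera_info('top');Sc=cams.camera_info('scene');W=cams.camera_info('wrist')
print(ground(T,(419.2,238.3),.012),ground(Sc,(222.7,308.8),.012),ground(T,(420,242),0))
o=bot.get_obs();R=np.array(o['ee_rot']);p=np.array(o['eef_pos'])
for lean in (14,18,22):
    s=np.radians(lean);tx=-np.cos(s)*R[:,0]-np.sin(s)*R[:,2];tz=-np.cos(s)*R[:,2]+np.sin(s)*R[:,0]
    m=p-.04*R[:,2];print(lean,[np.round(fproj(W,m+a*tx+b*tz)).tolist() for a,b in((-.087,.013),(-.087,-.013),(-.04,.014),(.024,.014))])
im=cv2.imread('pics/scene15.png')[220:340,150:290];cv2.imwrite('pics/s15c.png',cv2.resize(im,None,fx=5,fy=5,interpolation=cv2.INTER_CUBIC))
E
```

```text
[ 0.53613535 -0.2729492   0.012     ] [ 0.53752623 -0.27331224  0.012     ] [ 0.52665584 -0.2777477   0.        ]
14 [[318.0, 99.0], [318.0, 117.0], [318.0, 232.0], [318.0, 402.0]]
18 [[318.0, 102.0], [318.0, 123.0], [318.0, 229.0], [318.0, 401.0]]
22 [[318.0, 106.0], [318.0, 130.0], [318.0, 227.0], [318.0, 401.0]]
```

View pics/s15c.png

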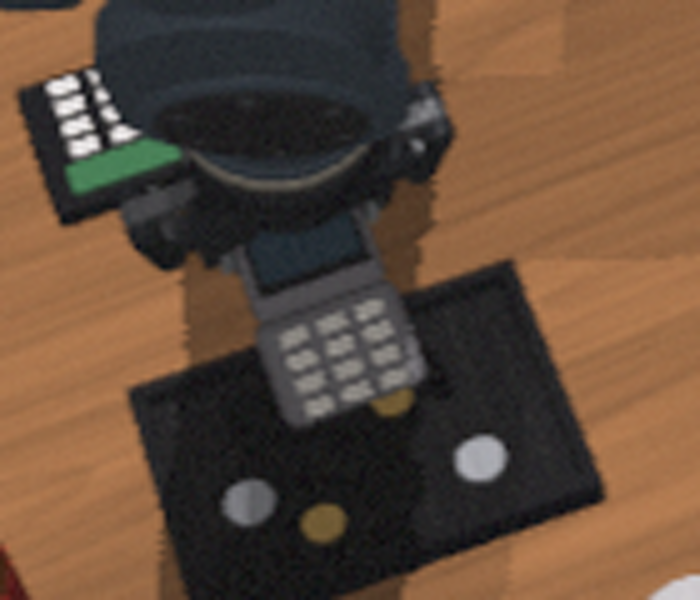

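```bash
python3 - <<'E'
from kin import st
from station import bot
st();print(bot.finish_job())
E
```

```text
t 25.73 pos [ 0.52   -0.2754  0.1639] az -27.9 r 0.588 yawx -2.0 tilt [-20.61  -0.43] q [-23.1  37.3  26.7  98.8  -8.5 160.1] F [ 0.3 -0.7 -3.6] gap 0.663
the job is handed in; nothing more can be done
None
```

I pressed the paper cover shut in the dock, then lifted the terminal out and turned it right round. I handed the job in at about 26 s with the terminal held over the middle of the black tray.

**Cover:** I pressed up to about 30 N near the free edge. After I let go, the pictures showed the cover flush and staying down. I could not check it again at the end, because the gripper hides the printer head in the final pose.

**Lean:** the moves cannot tilt the tool directly, so I tipped it about 21° by pushing against the arm's joint limits behind the robot while holding the terminal. This adds to the 18° the terminal already has in the dock.

**Last checks:**
- **Position:** the terminal's centre works out at about (0.535, -0.275, 0.20) m. The tray's centre measures about (0.536, -0.273) m.
- **Lean and direction:** about 39° from flat, with the keypad end towards the customer, the printer end higher and the heading within about 2° of the tray's axis. In the scene view, the detected waist centre and keypad end lie within 2–3 pixels of where this pose puts them.
- **Grip:** the jaws sat steady at an opening of 0.66, and the terminal had not shifted in the hand.
- **Other goods:** none seen moved in the last pictures. The arm hides some of them in the top view.

**Disagreement:** the real fingertips sit about 25 mm short of the reported tool point, judging by the wrist pictures and the contact with the cover. I allowed for this in the grasp and in the final height.

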